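# Make up the oven ageing cell

### The job

Make up the ageing cell for the oven. Put every test piece that is on the white tray into the open chamber, then fit the filter stages that have been laid out (one or both, the tall one below the short one) and last the vent cap: seat each squarely over the lugs of the part below and lock it with a clockwise quarter-turn, fully home. Leave the rig, the pucks and the jar on the bench where they are.

Things in the scene. Friction and masses are not known exactly. Their poses are not given: they have to be found in the camera images.
- chamber_rim (a point): open steel chamber, a round pot fixed on a 176 mm round teal plate. Point: centre of its mouth at rim height, 72 mm above the bench. Bore 120 mm, outside 132 mm, inner floor 48 mm below the rim. Two lugs (16 mm wide, 6 mm high) stick out of the barrel to 80 mm from the axis, 7 to 13 mm below the rim, at +x and -x of this frame; z is up.
- coarse_grip (a point): tall filter stage (may be absent): open aluminium drum, 152 mm wide, 92 mm high to its rim, floor 46 mm above its underside, 0.36 kg, standing. Upright grip blade in its middle, 12 mm thick along y, 44 mm wide along x, rising from the floor to 14 mm above the rim. Point: on the axis in the blade, 10 mm below its top, 96 mm above the underside, and 74 mm above the rim it is seated on.
- coarse_rim (a point): centre of the tall stage's upper rim, 92 mm above its underside (4 mm below coarse_grip), same axes. The rim is like the chamber's: bore 120 mm, outside 132 mm, lugs at its own +x and -x.
- coarse_skirt (a point): centre of the tall stage's underside. Skirt 22 mm deep, inside 138 mm, with 24 degree wide slot entries at its own +x and -x: it drops over the lugs below when the two x axes are parallel (either way round, within 5 degrees) till its shoulder sits on the rim. Turned clockwise (from above) it locks; stop at about 93 degrees, it must go at least 75. Short stage and cap have the same skirt.
- fine_grip (a point): short filter stage (may be absent): like the tall one but 62 mm high to its rim, 0.30 kg, finer holes, floor also 46 mm above its underside. Upright grip blade in its middle, 12 mm thick along y, 44 mm wide along x, to 14 mm above the rim. Point: on the axis in the blade, 10 mm below its top, 66 mm above the underside, and 44 mm above the rim it is seated on.
- fine_rim (a point): centre of the short stage's upper rim, 62 mm above its underside, same axes, made like the tall one's; lugs at its own +x and -x.
- cap_grip (a point): vent cap: closed aluminium lid, 152 mm wide, top face 46 mm above its underside, 0.30 kg, an 18 mm high brass vent stub near the edge at its +y. Upright grip blade in its middle, 12 mm thick along y, 44 mm wide along x, rising 38 mm from the top face. Point: on the axis in the blade, 10 mm below its top, 74 mm above the underside, and 52 mm above the rim it is seated on.
- buffer_mid (a point): test piece (may be absent): black rubber cylinder with steel end discs, 30 mm diameter, 60 mm high, standing on the tray. This point is its centre, half-way up; z along its length.
- bush_mid (a point): test piece (may be absent): steel-sleeved rubber bush, 30 mm diameter, 56 mm high, standing on end. This point is its centre; z along its length.
- sandwich_mid (a point): test piece (may be absent): rubber block between two steel plates, 30 mm along x, 26 mm along y, 60 mm high, standing. This point is its centre.
- waisted_mid (a point): test piece (may be absent): white plastic round piece, 60 mm high, its ends 32 mm in diameter and 18 mm high, its waist 20 mm, standing on end. This point is its centre; z along its length.
- tray: flat white tray, 210 mm along x, 180 mm along y, 6 mm thick, no rim, fixed; origin at the centre of its underside. The test pieces stand on it, some 90 mm apart. In the chamber they may stand or lie, not on top of one another; standing they reach 12 mm above its rim, and there is 20 mm of room for that under either stage's floor.
- relax_rig: bystander, leave alone: steel test rig with rods and a dial gauge, 110 mm wide, 200 mm high; origin at the centre of its underside.
- puck_a: bystander, leave alone: black puck with a white top, 60 mm wide, 24 mm high; origin under its centre.
- puck_b: bystander, leave alone: a second such puck.
- grease_jar: bystander, leave alone: grey jar with a black lid, 60 mm wide, 62 mm high; origin under its centre.

How it is judged:
By the outcome, as a careful person would: the job done as asked, in the order asked, and still so for the second after the job is handed in, with the robot touching nothing.
Of buffer, bush, sandwich, waisted only 3 to 4 are there at a start; the rules pass over those that are not, and their reading is None.
Of coarse, fine only 1 to 2 are there at a start; the rules pass over those that are not, and their reading is None.
At some moment in a run one of coarse, fine, cap may be knocked a few centimetres aside while the robot is not near it.
It also fails if it takes over 210 s, if anything falls off the work surface, if the arm or the gripper's body presses on something with over 40 N, if the wrist force passes 120 N, or if a joint passes its speed limit or range.

### The arm

A 6-joint arm with a two-finger parallel gripper is mounted at the origin on the work surface. World frame = base frame: x ahead of the robot, y to its left, z up, the work surface at z = 0. Lengths are in m, angles in rad, forces in N, time in s.
With the tool pointing down it reaches from about 0.35 to 0.775 m from the base axis. Payload 5.5 kg.
Tool frame: the origin (TCP) lies on the centre line of the jaws, within the pads' length; the fingertips stand 11 mm ahead of it and the grasp point (between the pads) lies 8 mm behind it; z points along the fingers, y is the line along which they close (so a half turn about z gives the same grasp; the last joint's range is limited). The gripper opens to 85 mm and grips with 20 to 120 N. Pads are 22 mm wide; open, the fingers measure 114 mm over their backs; the gripper's body (76 mm by 85 mm) begins 54 mm behind the grasp point. The pads swing forward as they close: fully open they stand 13 mm farther back than shut.
Start: joints at [-1.472, 0.313, 0.046, 1.304, 0, 1.431], TCP at [0.136, -0.559, 0.242] pointing down, gripper open.
Joint ranges: [-2.76, 2.76], [-0.86, 1.69], [-1.03, 1.26], [-2.2, 2.34], [-1.47, 1.5], [-3.14, 3.14]. Speed limits (rad/s): [2.57, 2.57, 3.14, 3.14, 3.14, 3.14].

### API

Orientations are given as a unit quaternion [w, x, y, z].
In Python, from workcell import get_state, eyes, env gives the robot as it stands.
- The arm moves only by the shell command python3 -m inch 'ROWS' [OPENING] [FORCE]. ROWS is JSON, one flat list of numbers, 4 for each row, row after row: the shift along the tool's x, y, z in cm, then the turn about the tool's z in rad. A call has exactly 5 rows; each row shifts and turns the commanded pose from where the row before left it, along the tool's axes as they then stand; what a row does not reach is not made up. A row lasts 1/12 s, in which the tool goes at most 41.7 mm and 7.16 degrees, less where a joint would pass 70% of its speed; a pose out of reach is approached as far as the arm can. A call is refused whole if a number of a shift passes 4.17 or a number of a turn 0.125, either way. A call with a gripper value outside its range is refused whole. OPENING is the opening, from -1 (shut) to 1 (fully open), set as the call begins (- or left out, the last holds). The fingers move at their own pace and stop on an object; FORCE is the grip in N (left out, the last holds). Time passes only in rows, so rows that do not move let the fingers close, or fill a call up. It gives the time, the measured TCP pose, the force, the opening and the grip force at its end, in the units of the state.
- get_state(): the state, without advancing time (a new reading comes with each control period).
- eyes.read_camera(name): name is "scene" or "top" or "wrist"; returns the picture (420x560x3 uint8, red, green, blue); there is no depth.
- eyes.camera_info(name): a dict with "fovy" (degrees; the focal length in pixels is half the picture's height over the tangent of half this angle, whatever the lens; pixels are square), "cx", "cy" (the principal point, pixels), "xyz" and "orientation" of the camera in the world. Camera axes: x right, y down, z forward; pixel columns grow to the right and rows downward; lengths in m; the calibration is good to about 2 mm. A picture is of the moment at which its call begins: read the wrist's pose just before it. camera_info takes no time and is no camera call; for the wrist camera it gives the pose at the moment of the call.
- env.hand_in(): hands the job in; it is judged then, once.
The state is a dict: "clock": time; "joint_pos": joint angles; "qvel": joint speeds; "tau": joint torques, N m; "tcp_pos": TCP position; "orientation": TCP orientation; "wrist_force": force on the tool from outside, world axes, zero at the start; "ft_torque": the same for the moment, N m; "finger_gap": finger opening in m; "grip_force": force on a finger pad.
Only numpy, scipy, OpenCV 4.12 (cv2) and the standard library are available. Lean on these libraries where they do the work, as an engineer would, in place of code of your own. Each camera call takes 0.05 s, during which the arm holds its last target. There are 200 camera calls.

## Working session

There is one attempt and no reset: what is moved stays moved. The work goes in short steps, Python scripts to look and compute and a shell command to move; the robot and the scene stay as the last step left them, time stands still between calls to the robot, and variables do not carry over. Pictures are saved under pics/ and viewed, at most 14 in all, crops included, and the job is handed in when it is done.

```bash
ls; mkdir -p pics; python3 - <<'E'
from workcell import get_state, eyes, env
import cv2
s=get_state();print(s)
for n in ("scene","top"):
    i=eyes.camera_info(n);print(n,i)
    cv2.imwrite(f"pics/{n}0.png",cv2.cvtColor(cv2.resize(eyes.read_camera(n),(800,600),interpolation=cv2.INTER_CUBIC),cv2.COLOR_RGB2BGR))
print(eyes.camera_info("wrist"))
E
```

```text
pics
{'clock': 0.0, 'joint_pos': array([-1.47160174e+00,  3.14007447e-01,  4.49403996e-02,  1.30361524e+00,
       -3.30188670e-06,  1.43118217e+00]), 'qvel': array([-0.00148655, -0.00160885, -0.00088678, -0.00055542, -0.00116953,
       -0.00049476]), 'tau': array([-5.52550282e-04, -4.80629611e+01,  2.98532706e+01,  1.94533705e-02,
       -1.68971487e-04, -2.00076738e-05]), 'tcp_pos': array([ 0.13594375, -0.55816745,  0.24138909]), 'orientation': array([-9.42820544e-04,  9.92879322e-01,  1.19120787e-01,  1.74055130e-05]), 'wrist_force': array([ 0.08352619, -0.2572315 ,  0.41840473]), 'ft_torque': array([-0.05106425, -0.02249784,  0.01362664]), 'grip_force': 0.0, 'finger_gap': 0.08560783301335317}
scene {'fovy': 54.25499723166678, 'cx': 275.8071657003633, 'cy': 204.8485426377672, 'xyz': array([1.31309563, 0.28483881, 0.73923419]), 'orientation': array([-0.23260119,  0.4833786 ,  0.7569518 , -0.37318332])}
top {'fovy': 44.44439278662082, 'cx': 274.2434366199381, 'cy': 210.0635342576153, 'xyz': array([ 0.4481946 , -0.06789682,  1.60072511]), 'orientation': array([-0.03523904,  0.70668615, -0.70606257,  0.02878439])}
{'fovy': 65.47045635208849, 'cx': 281.67646679491514, 'cy': 211.31817392821148, 'xyz': array([ 0.21663034, -0.53987694,  0.37294809]), 'orientation': array([ 0.12756077,  0.77573976, -0.60970217, -0.10109071])}
```

View pics/top0.png

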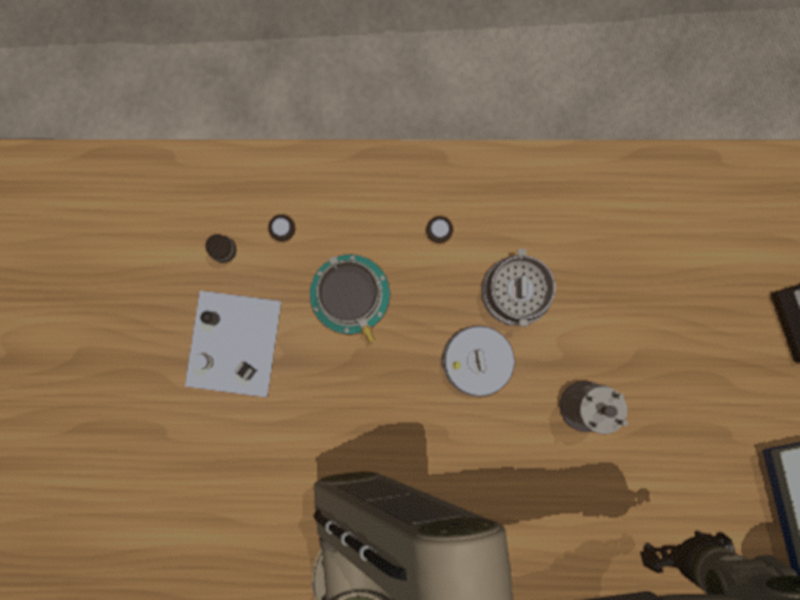

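View pics/scene0.png

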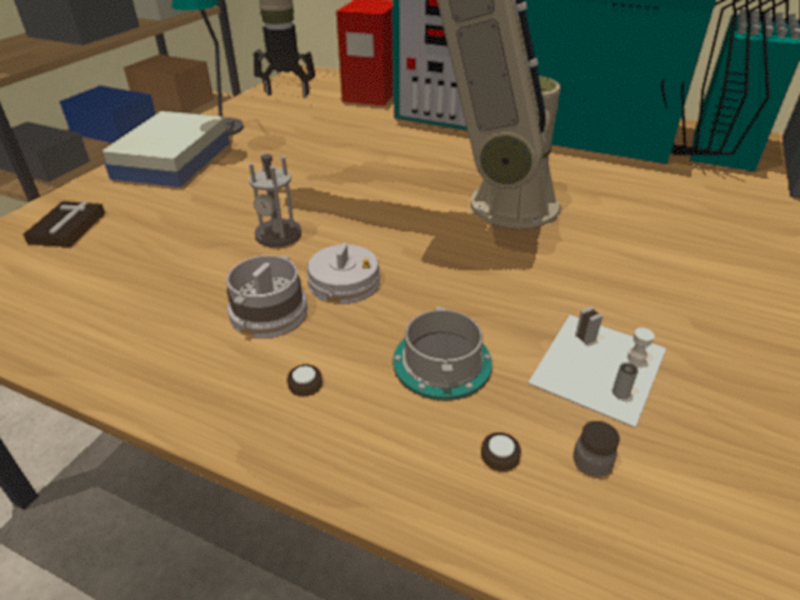

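Top view: tray with a dark cylinder (210,318), a waisted piece (207,361) and a sandwich (246,371). The chamber is at (349,293), one stage at (519,288), and the cap at (479,361) with its vent at (457,366). The pucks are at (281,228) and (440,229), the jar at (220,248), and the rig at right.

```bash
cat > h.py <<'E'
import numpy as np, cv2, sys
from scipy.spatial.transform import Rotation as R
from workcell import get_state, eyes, env
def rot(q): return R.from_quat(np.r_[q[1:],q[0]]).as_matrix()
def K(i):
    f=210/np.tan(np.radians(i["fovy"]/2)); return f
def px(i,u,v,z):
    "pixel (native) to world on plane z"
    d=rot(i["orientation"])@np.array([(u-i["cx"])/K(i),(v-i["cy"])/K(i),1]); c=np.array(i["xyz"])
    return c+d*(z-c[2])/d[2]
def proj(i,p):
    q=rot(i["orientation"]).T@(np.array(p)-i["xyz"]); return np.array([i["cx"],i["cy"]])+K(i)*q[:2]/q[2]
def snap(n,name=None,crop=None,s=None):
    i=eyes.camera_info(n); im=cv2.cvtColor(eyes.read_camera(n),cv2.COLOR_RGB2BGR)
    if name:
        o=im
        if crop: a,b,c,d=crop; o=im[b:d,a:c]
        s=s or min(800/o.shape[1],600/o.shape[0])
        cv2.imwrite(f"pics/{name}.png",cv2.resize(o,None,fx=s,fy=s,interpolation=cv2.INTER_CUBIC)[:600,:800])
    return i,im
def yaw():
    "angle of tool y axis (closing line) in world, and R"
    s=get_state(); M=rot(s["orientation"]); return np.arctan2(M[1,1],M[0,1]),M,s
def go(x,y,z,a=None):
    "shift in tool axes cm to TCP target; turn about tool z so closing line is at world angle a (mod pi)"
    w,M,s=yaw(); d=M.T@(np.array([x,y,z])-s["tcp_pos"])*100
    print("shift cm",d.round(2),"tcp",s["tcp_pos"].round(4),"yaw",w.round(4),"j6",s["joint_pos"][5].round(3),"tilt",M[:,2].round(3))
    if a is not None:
        t=-(a-w); t=(t+np.pi/2)%np.pi-np.pi/2; print("turn",t.round(3),"(or +-pi)")
E
python3 - <<'E'
from h import *
i=eyes.camera_info("top"); 
for n,u,v,z in [("cyl",210,318,.06),("waist",207,361,.06),("sand",246,371,.06),("chamber",349,293,.072),("stage",519,288,.092),("cap",479,361,.046),("vent",457,366,.064),("rig",593,408,.1),("jar",220,248,.06),("pa",281,228,.024),("pb",440,229,.024),("tray",234,343,.006)]:
    print(n,px(i,u*.7,v*.7,z).round(3))
j=eyes.camera_info("wrist");s=get_state();M=rot(s["orientation"])
print("cam in tool",M.T@(j["xyz"]-s["tcp_pos"]),"\n",M.T@rot(j["orientation"]),"\n",M)
go(.52,-.3,.3)
E
```

```text
cyl [0.55  0.329 0.06 ]
waist [0.46  0.333 0.06 ]
sand [0.439 0.251 0.06 ]
chamber [0.602 0.036 0.072]
stage [ 0.61  -0.316  0.092]
cap [ 0.461 -0.238  0.046]
vent [ 0.45  -0.19   0.064]
rig [ 0.366 -0.461  0.1  ]
jar [0.699 0.311 0.06 ]
pa [0.749 0.188 0.024]
pb [ 0.747 -0.158  0.024]
tray [0.499 0.29  0.006]
cam in tool [ 0.08278345  0.00101283 -0.13144318] 
 [[-4.42510283e-04 -9.46948545e-01 -3.21384904e-01]
 [ 9.99999842e-01 -5.30458826e-04  1.86091507e-04]
 [-3.46700540e-04 -3.21384771e-01  9.46948631e-01]] 
 [[ 9.71627142e-01  2.36517793e-01 -1.75340352e-04]
 [ 2.36517757e-01 -9.71625776e-01  1.64378969e-03]
 [ 2.18420304e-04 -1.63862179e-03 -9.99998634e-01]]
shift cm [ 43.43 -16.02  -5.82] tcp [ 0.1359 -0.5583  0.2415] yaw -1.332 j6 1.431 tilt [-0.     0.002 -1.   ]
```

```bash
python3 -m inch '[0,0,-1.6,0,1.5,-0.5,-1.6,0,3,-1,-1.6,0,3.5,-1.15,-1.6,0,3.7,-1.2,-1.6,0]' 
python3 -m inch '[3.7,-1.2,0,0,3.7,-1.2,0,0,3.7,-1.2,0,0,3.7,-1.2,0,0,3.7,-1.2,0,0]'
python3 -m inch '[3.7,-1.2,0,0,3.7,-1.2,0,0,3.7,-1.2,0,0,3.7,-1.2,0,0,3.7,-1.2,0,0]'
python3 -m inch '[3,-1.2,0,0,0,0,0,0,0,0,0,0,0,0,0,0,0,0,0,0]'
python3 - <<'E'
from h import *
snap("wrist","w1"); go(.6,-.27,.32); print(get_state()["clock"])
E
```

```text
clock: 0.52
tcp_pos: [0.2405, -0.4932, 0.3222]
orientation: [-0.001, 0.993, 0.118, -0.0]
wrist_force: [0.9, -0.9, 0.7]
finger_gap: 0.0853
grip_force: 0.0
clock: 0.93
tcp_pos: [0.4071, -0.3904, 0.3219]
orientation: [-0.0, 0.993, 0.119, -0.0]
wrist_force: [-0.1, -1.1, 0.1]
finger_gap: 0.0848
grip_force: 0.0
clock: 1.35
tcp_pos: [0.5727, -0.2882, 0.3217]
orientation: [-0.0, 0.993, 0.119, -0.0]
wrist_force: [0.3, -0.6, -0.6]
finger_gap: 0.0852
grip_force: 0.0
clock: 1.77
tcp_pos: [0.5968, -0.2716, 0.3221]
orientation: [-0.0, 0.993, 0.119, -0.0]
wrist_force: [0.8, -0.4, 0.7]
finger_gap: 0.0859
grip_force: 0.0
shift cm [ 0.37 -0.11  0.23] tcp [ 0.5967 -0.2719  0.3223] yaw -1.3336 j6 2.355 tilt [-0. -0. -1.]
1.8167
```

View pics/w1.png

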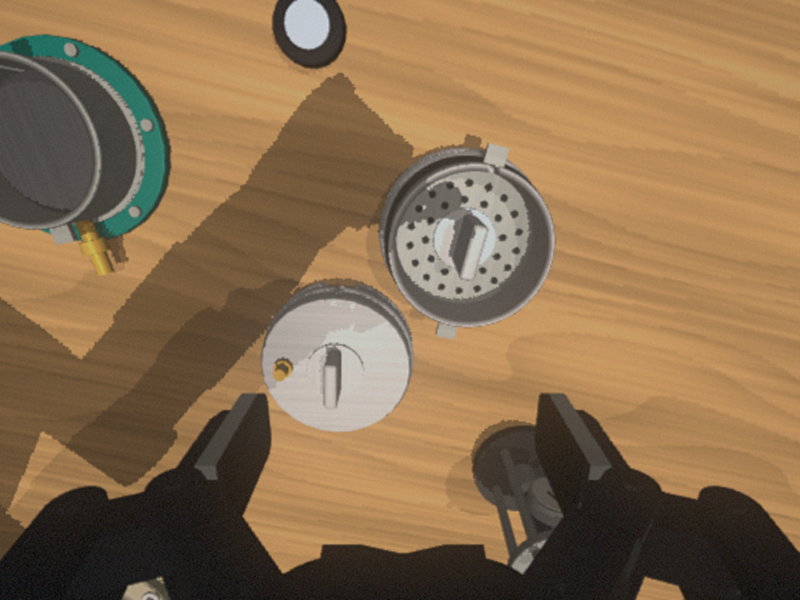

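The wrist view shows the cap at about (337,360) with its blade top at (331,385) and vent at (283,370). The stage rim is near (470,245), with lugs at (497,155) and (447,331). I'll zoom in to tell tall from short and to get the axes.

```bash
python3 - <<'E'
from h import *
i,im=snap("wrist","w1c",(180,90,400,310),2.7)
np.save("w1.npy",im)
t=eyes.camera_info("scene"); tp=eyes.camera_info("top")
for h in (.092,.062):
    # rim centre from w1
    c=px(i,470*.7,245*.7,h); print(h,c.round(3),"scene px rim",proj(t,c)/.7,"base",proj(t,[c[0],c[1],0])/.7,"top rim",proj(tp,c)/.7,"top base",proj(tp,[c[0],c[1],0])/.7)
    a,b=px(i,494*.7,150*.7,h-.01),px(i,446*.7,335*.7,h-.01); print("lug dist",np.linalg.norm(a-b))
E
```

```text
0.092 [ 0.616 -0.323  0.092] scene px rim [261.52734625 275.5179077 ] base [268.3915287  313.13611195] top rim [522.11442178 285.12224326] top base [515.06506436 289.77828896]
lug dist 0.15496236722233325
0.062 [ 0.611 -0.329  0.062] scene px rim [262.88615738 285.98767324] base [267.44539244 310.87504391] top rim [522.50544421 289.09568225] top base [517.73825076 292.08173344]
lug dist 0.16746904881126048
```

View pics/w1c.png

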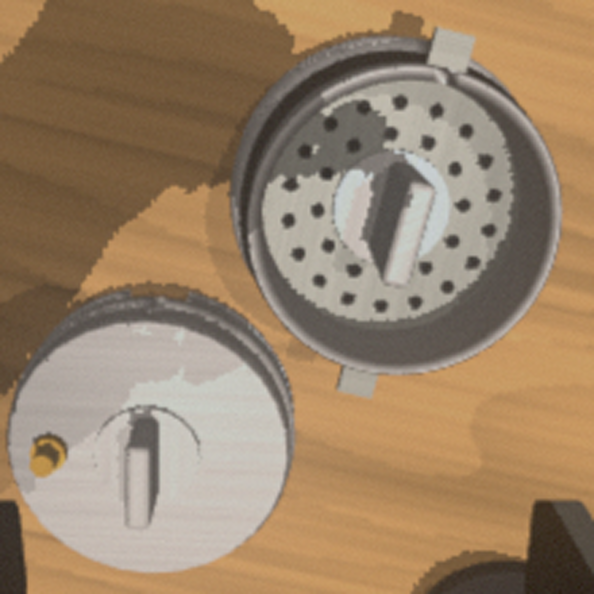

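```bash
python3 - <<'E'
from h import *
i=eyes.camera_info("wrist")
f=lambda u,v,z:px(i,180+u/2.7,90+v/2.7,z)
print("stage blade",f(411,234,.106),"rim",f(404,220,.092))
a,b=f(452,35,.082),f(358,390,.082);d=b-a;print("lug mid",(a+b)/2,"ang",np.degrees(np.arctan2(d[1],d[0])),np.linalg.norm(d))
a,b=f(424,183,.106),f(398,284,.106);d=b-a;print("blade ang",np.degrees(np.arctan2(d[1],d[0])),np.linalg.norm(d))
print("cap blade",f(139,487,.084));a,b=f(140,447,.084),f(138,528,.084);d=b-a;print("blade ang",np.degrees(np.arctan2(d[1],d[0])),np.linalg.norm(d),"vent",f(42,462,.064),"top disc",f(150,446,.046))
E
python3 -m inch '[0,0,-1.2,-0.12,0,0,-1.2,-0.12,0,0,-1.2,-0.12,0,0,-1.2,-0.12,0,0,-1.2,-0.12]'
python3 -m inch '[0,0,0,-0.12,0,0,0,-0.12,0,0,0,-0.12,0,0,0,-0.12,0,0,0,-0.12]'
python3 -m inch '[2,-0.6,0,0,3.6,-1.04,0,0,3.6,-1.04,0,0,3.6,-1.04,0,0,3.6,-1.04,0,0]'
python3 -m inch '[3.6,-1.04,0,0,3.6,-1.04,0,0,3.6,-1.04,0,0,3.6,-1.04,0,0,3.6,-1.04,0,0]'
python3 -m inch '[3.6,-1.04,0,0,3.6,-1.04,0,0,3.6,-1.04,0,0,3,-1.04,0,0,0,0,0,0]'
python3 - <<'E'
from h import *
i,im=snap("wrist","w2"); go(.52,.25,.38); np.save("w2.npy",im)
E
```

```text
stage blade [ 0.61409004 -0.32542537  0.106     ] rim [ 0.61656531 -0.32380888  0.092     ]
lug mid [ 0.61296297 -0.32538769  0.082     ] ang -178.54865995026964 0.15723815710267028
blade ang -177.9206605553135 0.04224042395178987
cap blade [ 0.46316947 -0.23958504  0.084     ]
blade ang -170.53196250690175 0.0431333360154861 vent [ 0.45403924 -0.18983753  0.064     ] top disc [ 0.46569877 -0.23923067  0.046     ]
clock: 2.28
tcp_pos: [0.5967, -0.2719, 0.3833]
orientation: [0.0, 0.913, 0.409, 0.0]
wrist_force: [-0.0, -0.3, -0.1]
finger_gap: 0.0856
grip_force: 0.0
clock: 2.7
tcp_pos: [0.5968, -0.272, 0.3827]
orientation: [0.0, 0.751, 0.66, 0.0]
wrist_force: [-0.7, -1.0, -0.1]
finger_gap: 0.0852
grip_force: 0.0
clock: 3.12
tcp_pos: [0.5709, -0.1018, 0.3825]
orientation: [0.0, 0.753, 0.658, 0.0]
wrist_force: [0.1, 0.3, 0.3]
finger_gap: 0.0855
grip_force: 0.0
clock: 3.53
tcp_pos: [0.5433, 0.0837, 0.3828]
orientation: [0.0, 0.753, 0.658, 0.0]
wrist_force: [0.7, -0.1, -0.4]
finger_gap: 0.0852
grip_force: 0.0
clock: 3.95
tcp_pos: [0.5196, 0.2293, 0.3825]
orientation: [-0.001, 0.751, 0.661, 0.001]
wrist_force: [-1.1, 0.3, 0.4]
finger_gap: 0.0851
grip_force: 0.0
shift cm [ 2.28 -0.32  0.25] tcp [0.5203 0.227  0.3825] yaw -0.1288 j6 1.97 tilt [ 0.  0. -1.]
```

View pics/w2.png

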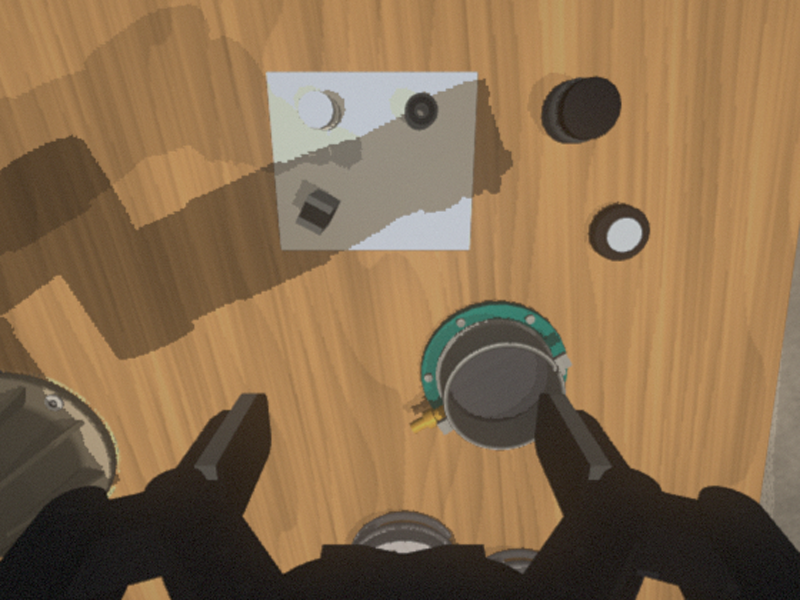

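The tray view shows the waisted piece top at (316,109), a ring-topped bush at (423,108) and the sandwich at (317,210). The chamber rim is at about (503,395). A zoomed crop will give me precise positions.

```bash
python3 - <<'E'
from h import *
im=np.load("w2.npy")
a=cv2.resize(im[45:180,185:340],None,fx=3.4,fy=3.4,interpolation=cv2.INTER_CUBIC)
b=cv2.resize(im[205:320,280:400],None,fx=2.2,fy=2.2,interpolation=cv2.INTER_CUBIC)
b=cv2.convertScaleAbs(b,alpha=1.6)
o=np.zeros((600,800,3),np.uint8);o[:a.shape[0],:a.shape[1]]=a;o[:b.shape[0],530:530+b.shape[1]]=b
cv2.imwrite("pics/w2c.png",o)
E
```

```text
(no output)
```

View pics/w2c.png

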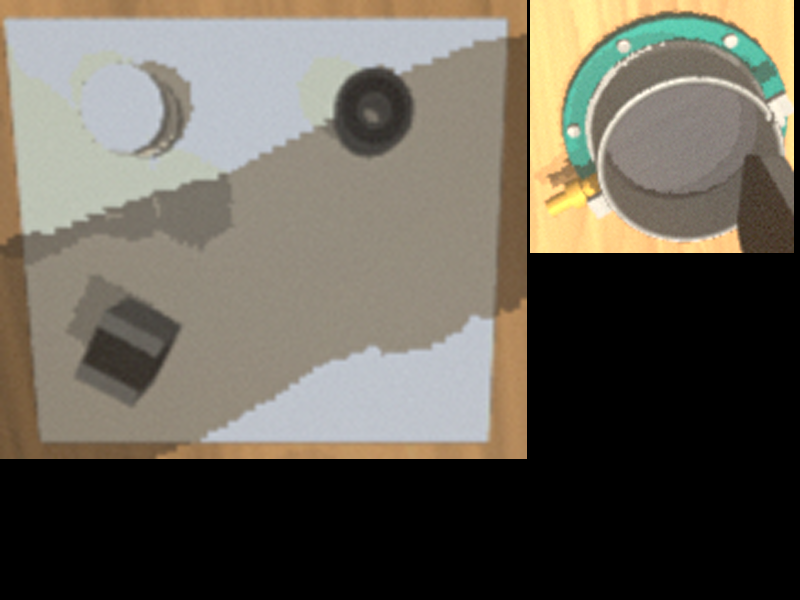

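```bash
python3 - <<'E'
from h import *
i=eyes.camera_info("wrist")
f=lambda u,v,z:px(i,185+u/3.4,45+v/3.4,z)
g=lambda u,v,z:px(i,280+(u-530)/2.2,205+v/2.2,z)
ang=lambda a,b:np.degrees(np.arctan2((b-a)[1],(b-a)[0])).round(1)
print("waist",f(122,108,.066),"bush",f(374,108,.062),"sand",f(120,358,.066))
print("sand long ang",ang(f(107,308,.066),f(162,352,.066)),ang(f(77,375,.066),f(135,405,.066)),"short",ang(f(162,352,.066),f(135,405,.066)))
a,b=g(776,105,.062),g(600,208,.062)
print("chamber rim",g(689,159,.072),"lugmid",(a+b)/2,"ang",ang(a,b),np.linalg.norm(a-b))
E
```

```text
waist [0.45851162 0.34614783 0.066     ] bush [0.55205313 0.33425513 0.062     ] sand [0.44025894 0.2549956  0.066     ]
sand long ang -46.9 -35.6 short -126.7
chamber rim [0.60572516 0.03918308 0.072     ] lugmid [0.60515255 0.03433872 0.062     ] ang -152.7 0.14575429687193317
```

```bash
python3 -m inch '[1.8,0.3,3,0,1.8,0.3,3,0,1.8,0.3,3,0,1.8,0.3,3,0,1.8,0.3,3,0]' 
python3 -m inch '[1.8,0.3,3,0,0,0,0,0.1,0,0,0,0.1,0,0,0,0.1,0,0,0,0.1]'
python3 -m inch '[0,0,0,0,0,0,0,0,0,0,0,0,0,0,0,0,0,0,0,0]'
python3 - <<'E'
from h import *
i,im=snap("wrist","w3",(180,100,400,265),3.6); go(.552,.334,.2,np.radians(-30)); np.save("w3.npy",im)
p=get_state()["tcp_pos"]; q=proj(i,[p[0],p[1],.062]); print("TCP axis at bush top: crop px",(q-[180,100])*3.6)
E
```

```text
clock: 4.42
tcp_pos: [0.5488, 0.3111, 0.2313]
orientation: [0.0, 0.753, 0.658, 0.0]
wrist_force: [0.7, 0.0, 0.6]
finger_gap: 0.0853
grip_force: 0.0
clock: 4.83
tcp_pos: [0.554, 0.3279, 0.2019]
orientation: [0.0, 0.87, 0.493, -0.0]
wrist_force: [-0.1, -0.1, -0.4]
finger_gap: 0.0855
grip_force: 0.0
clock: 5.25
tcp_pos: [0.5534, 0.3297, 0.2023]
orientation: [0.0, 0.868, 0.497, 0.0]
wrist_force: [0.4, -0.0, 0.3]
finger_gap: 0.0855
grip_force: 0.0
shift cm [ 0.29 -0.32  0.22] tcp [0.5533 0.3299 0.2022] yaw -0.5314 j6 2.515 tilt [ 0. -0. -1.]
turn -0.008 (or +-pi)
TCP axis at bush top: crop px [362.17295513 360.20264344]
```

View pics/w3.png

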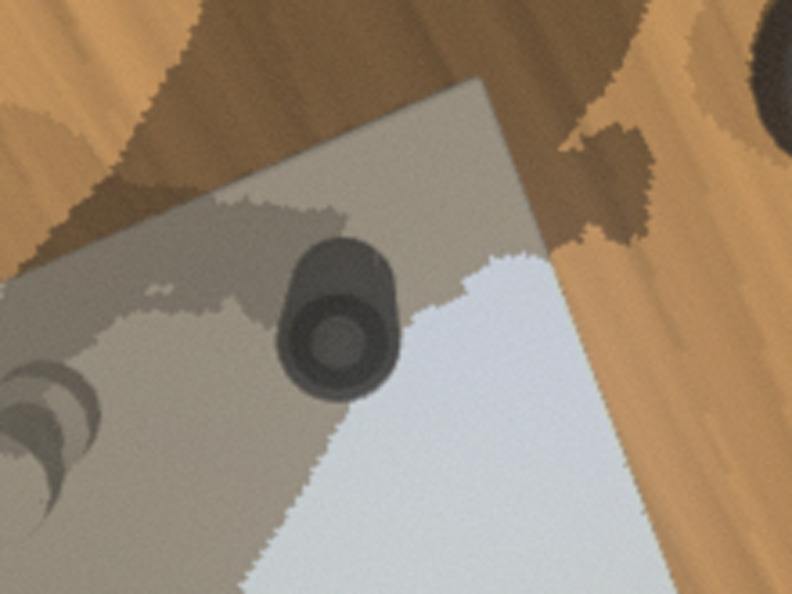

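```bash
python3 -m inch '[0.4,-0.5,1,0,0,0,3,0,0,0,3.5,0,0,0,3.5,0,0,0,3,0]' 0.3
python3 -m inch '[0,0,1.6,0,0,0,0,0,0,0,0,0,0,0,0,0,0,0,0,0]' 0.3
python3 -m inch '[0,0,0,0,0,0,0,0,0,0,0,0,0,0,0,0,0,0,0,0]' -1 50
python3 -m inch '[0,0,0,0,0,0,0,0,0,0,-1,0,0,0,-3,0,0,0,-3,0]' -1 50
python3 -m inch '[0,0,-3,0,0,0,-2,0,0,0,0,0,0,0,0,0,0,0,0,0]'
python3 - <<'E'
from h import *
t=eyes.camera_info("top")
a,b=px(t,335*.7,260*.7,.062),px(t,363*.7,323*.7,.062);print((a+b)/2,np.degrees(np.arctan2(*(a-b)[1::-1])),np.linalg.norm(a-b))
c=np.array([.604,.036]);A=np.radians(60);p=c+.032*np.array([np.cos(A),np.sin(A)]);go(*p,.2,np.radians(-30))
E
```

```text
clock: 5.72
tcp_pos: [0.5497, 0.3363, 0.0593]
orientation: [-0.0, 0.868, 0.497, -0.001]
wrist_force: [0.4, -0.9, -0.1]
finger_gap: 0.0555
grip_force: 0.0
clock: 6.13
tcp_pos: [0.5523, 0.3369, 0.0481]
orientation: [0.0, 0.868, 0.497, 0.002]
wrist_force: [0.3, 0.8, -0.7]
finger_gap: 0.0554
grip_force: 0.0
clock: 6.55
tcp_pos: [0.5517, 0.3367, 0.0477]
orientation: [-0.0, 0.868, 0.496, 0.001]
wrist_force: [-1.5, 0.8, 6.0]
finger_gap: 0.0286
grip_force: 48.8
clock: 6.97
tcp_pos: [0.5492, 0.3352, 0.1153]
orientation: [-0.0, 0.868, 0.496, -0.003]
wrist_force: [0.8, -0.5, -0.8]
finger_gap: 0.0285
grip_force: 49.3
clock: 7.38
tcp_pos: [0.5503, 0.3357, 0.1651]
orientation: [0.0, 0.868, 0.496, -0.001]
wrist_force: [-0.7, 0.2, -2.1]
finger_gap: 0.0289
grip_force: 49.3
[0.60635269 0.03655636 0.062     ] 24.182254485139072 0.1462797010058226
shift cm [-19.91  19.8   -3.48] tcp [0.5503 0.3357 0.1651] yaw -0.5321 j6 2.526 tilt [-0.001 -0.001 -1.   ]
turn -0.008 (or +-pi)
```

```bash
python3 -m inch '[-1.5,1.5,-1,0,-2.5,2.5,-1,0,-2.5,2.5,-1,0,-2.5,2.5,0,0,-2.5,2.5,0,0]' 
python3 -m inch '[-2.5,2.5,0,0,-2.5,2.5,0,0,-2.5,2.4,0,0,-1,0.9,0,0,0,0,0,0]'
python3 -m inch '[0,0,0,0,0,0,0,0,0,0,0,0,0,0,0,0,0,0,0,0]'
python3 - <<'E'
from h import *
i,im=snap("wrist","w4"); np.save("w4.npy",im)
c=np.array([.604,.036]);A=np.radians(60);p=c+.032*np.array([np.cos(A),np.sin(A)]);go(*p,.2,np.radians(-30))
print(proj(i,[*c,.072])/.7)
E
```

```text
clock: 7.8
tcp_pos: [0.5911, 0.1772, 0.1946]
orientation: [-0.0, 0.868, 0.497, -0.001]
wrist_force: [0.5, 0.1, -1.7]
finger_gap: 0.0288
grip_force: 49.3
clock: 8.22
tcp_pos: [0.6198, 0.0597, 0.1937]
orientation: [-0.001, 0.869, 0.494, -0.002]
wrist_force: [-0.2, -1.0, -2.5]
finger_gap: 0.0284
grip_force: 49.4
clock: 8.63
tcp_pos: [0.6199, 0.0646, 0.1961]
orientation: [-0.0, 0.868, 0.497, -0.0]
wrist_force: [-0.2, -0.4, -1.6]
finger_gap: 0.0286
grip_force: 49.4
shift cm [-0.06  0.04 -0.38] tcp [0.6199 0.0644 0.1962] yaw -0.5304 j6 2.076 tilt [ 0. -0. -1.]
turn -0.007 (or +-pi)
[402.56998614 346.11020938]
```

View pics/w4.png

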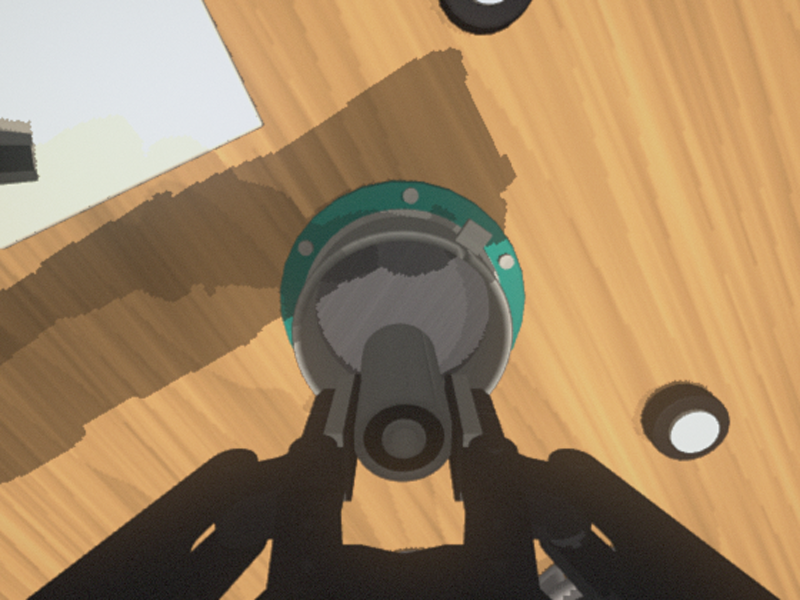

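The bush is held, with the chamber rim below it: its left edge is at about x=294, its right edge at 512, and the top edge at 230. One lug is visible at (474,238). I'll fit the chamber centre from the visible rim and that lug.

```bash
python3 - <<'E'
from h import *
from scipy.optimize import minimize
i=eyes.camera_info("wrist");im=np.load("w4.npy")
g=cv2.GaussianBlur(cv2.cvtColor(im,cv2.COLOR_BGR2GRAY),(0,0),1).astype(float)
G=np.hypot(cv2.Sobel(g,-1,1,0),cv2.Sobel(g,-1,0,1)); G=cv2.GaussianBlur(G,(0,0),1)
th=np.linspace(0,2*np.pi,180)
def pts(c,r):return np.array([proj(i,[c[0]+r*np.cos(t),c[1]+r*np.sin(t),.072]) for t in th])
def sc(c):
    s=0
    for r in(.060,.066):
        p=pts(c,r);p=p[p[:,1]<265];s+=cv2.remap(G.astype(np.float32),p[:,0].astype(np.float32)[:,None],p[:,1].astype(np.float32)[:,None],1).mean()
    return s
best=max(((sc((x,y)),x,y) for x in np.arange(.59,.621,.001) for y in np.arange(.022,.052,.001)));print(best)
c=best[1:]
p=pts(c,.066)/.7;print(p[:,0].min(),p[:,0].max(),p[:,1].min())
l=px(i,475*.7,236*.7,.065);print("lug",l,np.degrees(np.arctan2(l[1]-c[1],l[0]-c[0])),np.hypot(*(l[:2]-c)))
E
```

```text
(np.float32(107.60524), np.float64(0.606), np.float64(0.040000000000000015))
290.41316195977475 513.0599383145736 228.28566649731513
lug [0.67241948 0.07103822 0.065     ] 25.046963085889672 0.07331383403469587
```

```bash
python3 -m inch '[0.4,0.05,1.5,0,0,0,2.5,0,0,0,2.5,0,0,0,2.5,0,0,0,2,0]' 
python3 -m inch '[0,0,1.2,0,0,0,0.6,0,0,0,0,0,0,0,0,0,0,0,0,0]'
python3 -c "
from h import *
go(.6225,.0676,.0665)"
```

```text
clock: 9.1
tcp_pos: [0.6219, 0.0671, 0.0845]
orientation: [-0.0, 0.868, 0.497, -0.0]
wrist_force: [0.3, 0.5, -1.4]
finger_gap: 0.0289
grip_force: 49.4
clock: 9.52
tcp_pos: [0.6235, 0.0666, 0.0693]
orientation: [0.001, 0.868, 0.496, 0.001]
wrist_force: [-1.1, 0.7, -0.6]
finger_gap: 0.0287
grip_force: 49.4
shift cm [ 0.04 -0.13  0.28] tcp [0.6235 0.0666 0.0693] yaw -0.5317 j6 2.081 tilt [ 0.002 -0.    -1.   ]
```

```bash
python3 -m inch '[0,0,0.25,0,0,0,0,0,0,0,0,0,0,0,0,0,0,0,0,0]' 
python3 -m inch '[0,0,0,0,0,0,0,0,0,0,0,0,0,0,-1,0,0,0,-2.5,0]' 0.08
python3 -m inch '[0,0,-3,0,0,0,-3,0,0,0,-2.5,0,1,-1.8,0,0,1.8,-3.1,0,0]' 0.08
python3 -m inch '[1.8,-3.1,0,0,1.8,-3.1,0,0,1.8,-3.1,0,0,1.8,-3.1,0,0,1.8,-3.1,0,0]' 0.3
python3 -m inch '[1.8,-3.1,0,0,1.8,-3.1,0,0,1.8,-3.1,0,0,0.5,-1.6,0,0,0,0,0,-0.115]'
python3 -m inch '[0,0,0,-0.12,0,0,0,-0.12,0,0,0,-0.12,0,0,0,-0.12,0,0,0,-0.12]'
python3 -m inch '[0,0,0,-0.12,0,0,0,-0.12,0,0,0,-0.1,0,0,0,0,0,0,0,0]'
python3 - <<'E'
from h import *
i,im=snap("wrist","w5",(150,80,420,280),2.9); go(.4585,.346,.19,np.radians(30)); np.save("w5.npy",im)
p=get_state()["tcp_pos"]; q=proj(i,[p[0],p[1],.066]); print("TCP axis at top: crop px",(q-[150,80])*2.9, get_state()["clock"])
print((proj(i,[.440,.255,.066])-[150,80])*2.9)
E
```

```text
clock: 9.93
tcp_pos: [0.6227, 0.0664, 0.0658]
orientation: [0.0, 0.868, 0.496, 0.0]
wrist_force: [0.3, 0.7, -0.2]
finger_gap: 0.0288
grip_force: 49.4
clock: 10.35
tcp_pos: [0.6199, 0.0665, 0.0979]
orientation: [-0.002, 0.868, 0.496, -0.003]
wrist_force: [0.6, 0.4, -0.3]
finger_gap: 0.0459
grip_force: 0.0
clock: 10.77
tcp_pos: [0.5977, 0.1135, 0.189]
orientation: [0.002, 0.869, 0.494, 0.003]
wrist_force: [0.5, 0.6, -0.4]
finger_gap: 0.0464
grip_force: 0.0
clock: 11.18
tcp_pos: [0.5057, 0.273, 0.1867]
orientation: [0.0, 0.868, 0.496, 0.001]
wrist_force: [0.4, -0.6, -0.4]
finger_gap: 0.0556
grip_force: 0.0
clock: 11.6
tcp_pos: [0.44, 0.3809, 0.1866]
orientation: [-0.001, 0.837, 0.548, 0.0]
wrist_force: [0.3, -0.1, -0.5]
finger_gap: 0.0558
grip_force: 0.0
clock: 12.02
tcp_pos: [0.4427, 0.378, 0.1866]
orientation: [0.0, 0.637, 0.771, 0.0]
wrist_force: [0.5, -0.2, -0.4]
finger_gap: 0.0556
grip_force: 0.0
clock: 12.43
tcp_pos: [0.4427, 0.3779, 0.1863]
orientation: [0.0, 0.501, 0.865, 0.0]
wrist_force: [0.8, 0.1, 0.4]
finger_gap: 0.0554
grip_force: 0.0
shift cm [-3.55 -0.21 -0.38] tcp [0.4427 0.3779 0.1862] yaw 0.5202 j6 1.619 tilt [ 0.001  0.    -1.   ]
turn -0.003 (or +-pi)
TCP axis at top: crop px [382.76069924 368.111944  ] 12.4833
[181.64546057 685.80597019]
```

View pics/w5.png

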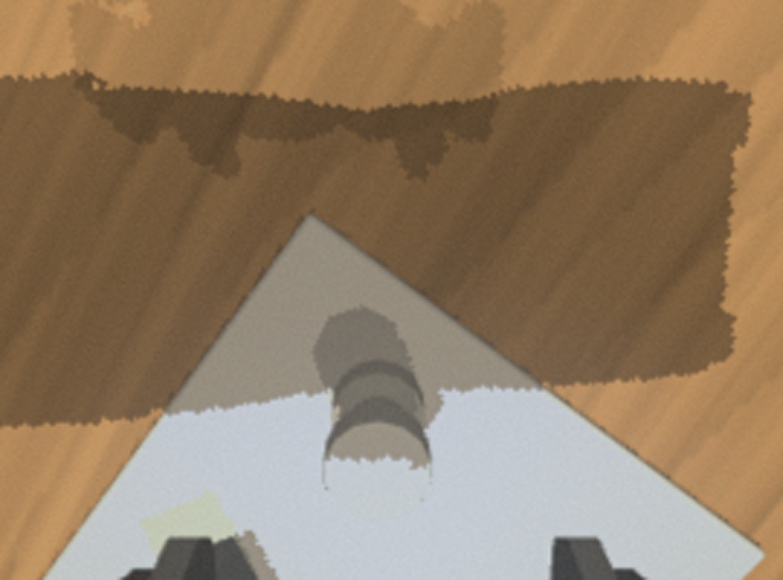

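```bash
python3 - <<'E'
from h import *
i=eyes.camera_info("wrist")
p=px(i,150+377/2.9,80+472/2.9,.066);print(p);go(p[0],p[1],.05)
E
```

```text
[0.45695249 0.34955093 0.066     ]
shift cm [-3.17 -0.18 13.62] tcp [0.4427 0.3779 0.1862] yaw 0.5202 j6 1.619 tilt [ 0.001  0.    -1.   ]
```

```bash
python3 -m inch '[-1.5,-0.1,0,0,-1.7,-0.1,0,0,0,0,2,0,0,0,3.5,0,0,0,3.5,0]' 0.3
python3 -m inch '[0,0,2.5,0,0,0,2.1,0,0,0,0,0,0,0,0,0,0,0,0,0]' 
python3 -m inch '[0,0,0,0,0,0,0,0,0,0,0,0,0,0,0,0,0,0,0,0]' -1 50
python3 -m inch '[0,0,-0.5,0,0,0,-2.5,0,0,0,-3.5,0,0,0,-3.5,0,0,0,-3.5,0]' 
python3 -m inch '[-1.8,-0.1,0,0,-3.4,-0.24,0,0,-3.4,-0.24,0,0,-3.4,-0.24,0,0,-3.4,-0.24,0,0]' 
python3 -m inch '[-3.4,-0.24,0,0,-3.4,-0.24,0,0,-3.4,-0.24,0,0,-3.4,-0.24,0,0,-3.4,-0.24,0,0]'
python3 -m inch '[-3.4,-0.24,0,0,-1,0,0,0,0,0,0,0,0,0,0,0,0,0,0,0]' 
python3 -c "
from h import *
go(.6225,.0104,.0685)"
```

```text
clock: 12.9
tcp_pos: [0.4586, 0.3496, 0.0965]
orientation: [0.001, 0.502, 0.865, 0.002]
wrist_force: [-0.0, 0.4, -0.0]
finger_gap: 0.0556
grip_force: 0.0
clock: 13.32
tcp_pos: [0.4577, 0.3496, 0.051]
orientation: [0.0, 0.501, 0.866, 0.001]
wrist_force: [0.8, -0.4, 0.8]
finger_gap: 0.0555
grip_force: 0.0
clock: 13.73
tcp_pos: [0.4581, 0.3498, 0.0517]
orientation: [0.001, 0.5, 0.866, 0.001]
wrist_force: [-1.6, 0.0, 6.5]
finger_gap: 0.0302
grip_force: 49.1
clock: 14.15
tcp_pos: [0.4564, 0.3488, 0.1863]
orientation: [-0.0, 0.5, 0.866, -0.0]
wrist_force: [1.2, 0.4, -1.2]
finger_gap: 0.0305
grip_force: 49.6
clock: 14.57
tcp_pos: [0.5249, 0.2092, 0.1853]
orientation: [0.0, 0.5, 0.866, 0.0]
wrist_force: [0.1, 1.2, -1.0]
finger_gap: 0.0303
grip_force: 49.7
clock: 14.98
tcp_pos: [0.5995, 0.0555, 0.1852]
orientation: [0.0, 0.5, 0.866, 0.0]
wrist_force: [0.5, 1.0, -0.6]
finger_gap: 0.0305
grip_force: 49.7
clock: 15.4
tcp_pos: [0.6183, 0.0187, 0.1847]
orientation: [-0.0, 0.5, 0.866, -0.0]
wrist_force: [-0.3, 1.0, 0.2]
finger_gap: 0.0301
grip_force: 49.7
shift cm [-0.94 -0.05 11.62] tcp [0.6183 0.0187 0.1847] yaw 0.5237 j6 0.948 tilt [-0.001  0.    -1.   ]
```

```bash
python3 -m inch '[-0.9,-0.05,1,0,0,0,2.5,0,0,0,2.5,0,0,0,2.5,0,0,0,2,0]' 
python3 -m inch '[0,0,0.8,0,0,0,0.2,0,0,0,0,0,0,0,0,0,0,0,0,0]'
python3 -m inch '[0,0,0,0,0,0,0,0,0,0,0,0,0,0,0,0,0,0,0,0]' 0.08
python3 -m inch '[0,0,-1,0,0,0,-2.5,0,0,0,-3,0,0,0,-3,0,0,0,-2.5,0]' 0.08
python3 -m inch '[1.8,-0.2,0,0,3.4,-0.4,0,0,3.4,-0.4,0,0,3.4,-0.4,0,0,3.4,-0.4,0,0]' 0.3
python3 -m inch '[3.4,-0.4,0,0,3.4,-0.4,0,0,3.4,-0.4,0,0,3.4,-0.4,0,0,1,-0.2,0,0]'
python3 -m inch '[0,0,0,-0.117,0,0,0,-0.117,0,0,0,-0.117,0,0,0,0,0,0,0,0]'
python3 - <<'E'
from h import *
i,im=snap("wrist","w6",(180,120,400,285),3.6); go(.440,.255,.19,np.radians(50)); np.save("w6.npy",im)
p=get_state()["tcp_pos"]; q=proj(i,[p[0],p[1],.066]); print("TCP axis at top: crop px",(q-[180,120])*3.6, get_state()["clock"])
E
```

```text
clock: 15.82
tcp_pos: [0.6219, 0.0107, 0.0773]
orientation: [-0.001, 0.499, 0.866, -0.0]
wrist_force: [-0.8, 0.1, -1.1]
finger_gap: 0.0304
grip_force: 49.7
clock: 16.23
tcp_pos: [0.6234, 0.0102, 0.07]
orientation: [0.0, 0.5, 0.866, 0.0]
wrist_force: [-0.0, 0.2, -0.9]
finger_gap: 0.0306
grip_force: 50.1
clock: 16.65
tcp_pos: [0.6232, 0.0097, 0.0697]
orientation: [0.0, 0.5, 0.866, 0.0]
wrist_force: [0.1, -0.3, 0.5]
finger_gap: 0.0462
grip_force: 0.0
clock: 17.07
tcp_pos: [0.6234, 0.0097, 0.1926]
orientation: [0.001, 0.5, 0.866, 0.0]
wrist_force: [0.2, -0.0, -0.0]
finger_gap: 0.0462
grip_force: 0.0
clock: 17.48
tcp_pos: [0.5297, 0.135, 0.1906]
orientation: [0.0, 0.501, 0.866, 0.0]
wrist_force: [0.3, 0.2, -0.9]
finger_gap: 0.0553
grip_force: 0.0
clock: 17.9
tcp_pos: [0.4392, 0.2544, 0.1906]
orientation: [-0.001, 0.499, 0.867, 0.0]
wrist_force: [-0.1, -0.7, -0.4]
finger_gap: 0.0557
grip_force: 0.0
clock: 18.32
tcp_pos: [0.4424, 0.2515, 0.1902]
orientation: [0.0, 0.343, 0.939, 0.0]
wrist_force: [-0.8, -0.1, 0.3]
finger_gap: 0.0555
grip_force: 0.0
shift cm [0.41 0.12 0.  ] tcp [0.4424 0.2514 0.19  ] yaw 0.8704 j6 1.06 tilt [ 0.001 -0.    -1.   ]
turn -0.002 (or +-pi)
TCP axis at top: crop px [368.69207803 308.40631334] 18.3667
```

View pics/w6.png

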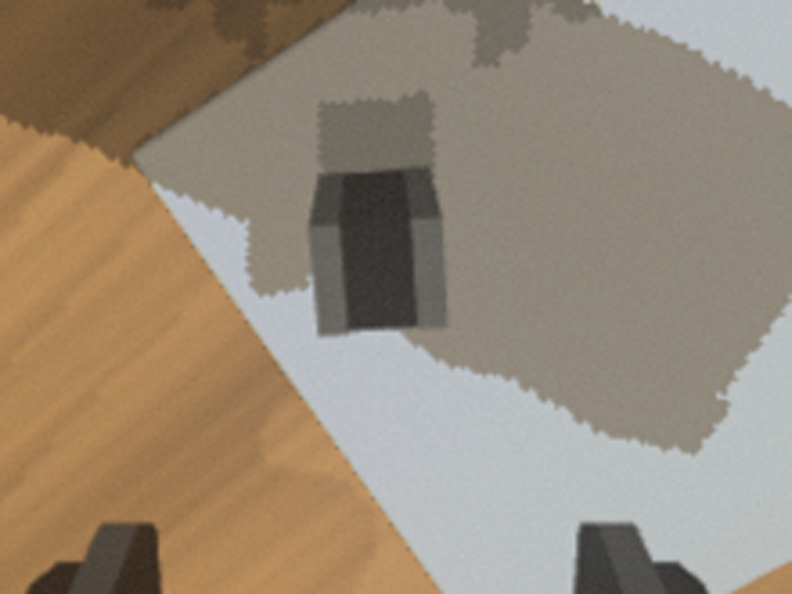

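```bash
python3 -m inch '[0.6,0.2,0,-0.07,0,0,2,0,0,0,3,0,0,0,3,0,0,0,3,0]' 0.3
python3 -m inch '[0,0,2,0,0,0,0.9,0,0,0,0,0,0,0,0,0,0,0,0,0]' 
python3 -m inch '[0,0,0,0,0,0,0,0,0,0,0,0,0,0,0,0,0,0,0,0]' -1 50
python3 -m inch '[0,0,-0.5,0,0,0,-2.5,0,0,0,-3.5,0,0,0,-3.5,0,0,0,-3.5,0]' 
python3 -m inch '[0,0,0,-0.117,0,0,0,-0.117,0,0,0,-0.117,0,0,0,-0.117,0,0,0,-0.117]' 
python3 -c "
from h import *
go(.574,.039,.0675,np.pi/2)"
```

```text
clock: 18.78
tcp_pos: [0.4394, 0.257, 0.0791]
orientation: [0.001, 0.31, 0.951, 0.0]
wrist_force: [0.0, 0.4, -0.5]
finger_gap: 0.0556
grip_force: 0.0
clock: 19.2
tcp_pos: [0.4401, 0.2574, 0.0521]
orientation: [0.001, 0.309, 0.951, 0.001]
wrist_force: [0.2, 0.2, 1.3]
finger_gap: 0.0556
grip_force: 0.0
clock: 19.62
tcp_pos: [0.44, 0.2575, 0.0522]
orientation: [0.001, 0.308, 0.951, 0.001]
wrist_force: [-0.0, -0.6, 5.3]
finger_gap: 0.0286
grip_force: 50.5
clock: 20.03
tcp_pos: [0.4378, 0.2567, 0.187]
orientation: [-0.001, 0.308, 0.951, -0.0]
wrist_force: [0.0, 0.0, -0.9]
finger_gap: 0.0286
grip_force: 49.6
clock: 20.45
tcp_pos: [0.4383, 0.2569, 0.1858]
orientation: [-0.0, 0.018, 1.0, -0.0]
wrist_force: [0.5, 0.3, -1.6]
finger_gap: 0.029
grip_force: 49.7
shift cm [-14.35 -21.29  11.83] tcp [0.4383 0.2569 0.1858] yaw 1.5348 j6 0.408 tilt [-0. -0. -1.]
turn -0.036 (or +-pi)
```

```bash
python3 -m inch '[-1,-1.5,0,-0.036,-2,-3,0,0,-2,-3,0,0,-2,-3,0,0,-2,-3,0,0]' 
python3 -m inch '[-2,-3,0,0,-2,-3,0,0,-1.3,-1.8,0,0,0,0,0,0,0,0,0,0]' 
python3 -c "
from h import *
go(.574,.039,.0705,np.pi/2)"
```

```text
clock: 20.87
tcp_pos: [0.5276, 0.12, 0.1858]
orientation: [-0.0, 0.003, 1.0, -0.0]
wrist_force: [0.3, 0.0, -1.9]
finger_gap: 0.0293
grip_force: 49.8
clock: 21.28
tcp_pos: [0.5801, 0.0416, 0.1852]
orientation: [-0.001, 0.004, 1.0, 0.0]
wrist_force: [-1.3, -0.0, -0.7]
finger_gap: 0.0291
grip_force: 49.9
shift cm [ 0.59 -0.27 11.47] tcp [0.5801 0.0416 0.1852] yaw 1.5624 j6 -0.058 tilt [-0.001  0.    -1.   ]
turn -0.008 (or +-pi)
```

```bash
python3 -m inch '[0.5,-0.2,1,0,0,0,2.5,0,0,0,2.5,0,0,0,2.5,0,0,0,2,0]' 
python3 -m inch '[0,0,0.8,0,0,0,0.15,0,0,0,0,0,0,0,0,0,0,0,0,0]'
python3 -m inch '[0,0,0,0,0,0,0,0,0,0,0,0,0,0,0,0,0,0,0,0]' 0.08
python3 -m inch '[0,0,-1,0,0,0,-2.5,0,0,0,-3,0,0,0,-3,0,0,0,-3,0]' 0.08
python3 -m inch '[4,0,-3,0,4,0,-3,0,3,0,-2,0,0,0,0,0,0,0,0,0]' 0.3
python3 - <<'E'
from h import *
i,im=snap("wrist","w7"); print(get_state()["tcp_pos"]); np.save("w7.npy",im)
np.save("w7i.npy",np.array([0])); import pickle; pickle.dump(i,open("w7.pkl","wb"))
E
```

```text
clock: 21.7
tcp_pos: [0.573, 0.0424, 0.0791]
orientation: [-0.001, 0.002, 1.0, 0.0]
wrist_force: [0.6, 1.6, -1.1]
finger_gap: 0.0291
grip_force: 49.9
clock: 22.12
tcp_pos: [0.5754, 0.0412, 0.0721]
orientation: [0.001, 0.003, 1.0, -0.0]
wrist_force: [0.8, 0.3, -1.1]
finger_gap: 0.0292
grip_force: 50.2
clock: 22.53
tcp_pos: [0.5751, 0.0408, 0.0713]
orientation: [0.0, 0.003, 1.0, -0.0]
wrist_force: [-0.9, 1.0, -0.1]
finger_gap: 0.0461
grip_force: 0.0
clock: 22.95
tcp_pos: [0.5747, 0.0409, 0.1981]
orientation: [0.0, 0.003, 1.0, -0.0]
wrist_force: [0.8, 0.5, 0.3]
finger_gap: 0.0462
grip_force: 0.0
clock: 23.37
tcp_pos: [0.4782, 0.0415, 0.2687]
orientation: [0.002, 0.003, 1.0, -0.0]
wrist_force: [0.3, -0.0, -0.3]
finger_gap: 0.0555
grip_force: 0.0
[0.47877321 0.04142244 0.26731554]
```

View pics/w7.png

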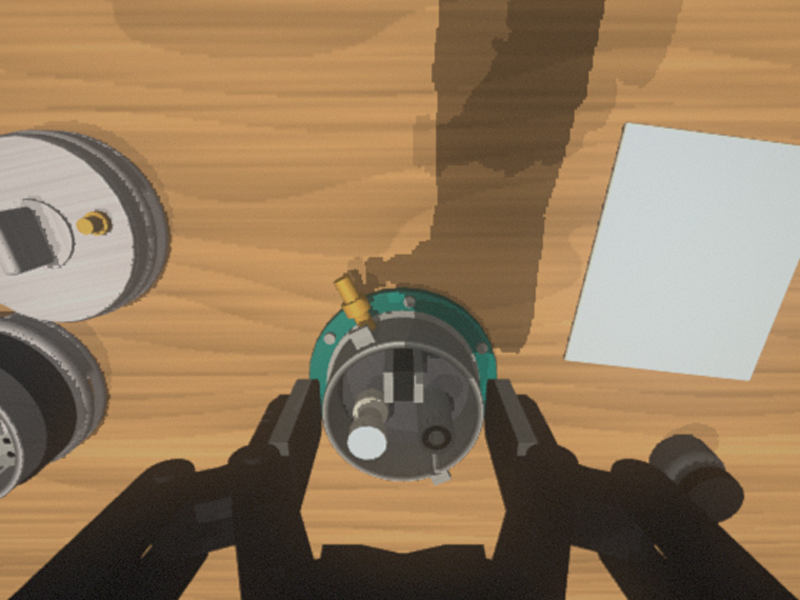

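All three pieces stand in the chamber. Its lugs are visible at (361,338) and (442,477), and the rim spans x 324 to 485 and y 342 to 481. The cap is at left, its vent at (93,224).

```bash
python3 - <<'E'
from h import *
i=eyes.camera_info("wrist");im=np.load("w7.npy")
g=cv2.GaussianBlur(cv2.cvtColor(im,cv2.COLOR_BGR2GRAY),(0,0),1).astype(float)
G=np.hypot(cv2.Sobel(g,-1,1,0),cv2.Sobel(g,-1,0,1)).astype(np.float32); G=cv2.GaussianBlur(G,(0,0),.7)
def sc(c):
    s=0
    for r in(.060,.066):
        p=np.array([proj(i,[c[0]+r*np.cos(t),c[1]+r*np.sin(t),.072]) for t in np.linspace(0,2*np.pi,120)],np.float32)
        s+=cv2.remap(G,p[:,:1].copy(),p[:,1:].copy(),1).mean()
    return s
b=max(((sc((x,y)),x,y) for x in np.arange(.596,.616,.001) for y in np.arange(.03,.05,.001)));print(b)
l1=px(i,361*.7,337*.7,.065);l2=px(i,442*.7,477*.7,.065);d=l2-l1;print(l1,l2,(l1+l2)/2,np.degrees(np.arctan2(d[1],d[0])),np.hypot(*d[:2]))
for l in(l1,l2):print(np.degrees(np.arctan2(l[1]-b[2],l[0]-b[1])))
print("vent",px(i,93*.7,226*.7,.064), "stage floor?")
E
python3 -c "
from h import *
go(.614,-.325,.25,np.radians(91.5))"
```

```text
(np.float32(178.19577), np.float64(0.605), np.float64(0.03900000000000001))
[0.53896272 0.00771571 0.065     ] [0.67134031 0.07338398 0.065     ] [0.60515151 0.04054985 0.065     ] 26.38453237455638 0.14777059485639435
-154.65136510729133
27.397571018306493
vent [ 0.45167115 -0.18179922  0.064     ] stage floor?
shift cm [-13.73 -36.56   1.79] tcp [0.4788 0.0414 0.2673] yaw 1.5649 j6 -0.075 tilt [ 0.003 -0.    -1.   ]
turn -0.032 (or +-pi)
```

```bash
python3 -m inch '[-0.7,-1.8,0,-0.03,-1.37,-3.65,0,0,-1.37,-3.65,0,0,-1.37,-3.65,0,0,-1.37,-3.65,0,0]' 0
python3 -m inch '[-1.37,-3.65,0,0,-1.37,-3.65,0,0,-1.37,-3.65,0,0,-1.37,-3.65,0,0,-1.37,-3.65,0,0]'
python3 -m inch '[-0.7,-1.9,0.5,0,0,0,0,0,0,0,0,0,0,0,0,0,0,0,0,0]'
python3 - <<'E'
from h import *
i,im=snap("wrist","w8",(120,60,440,300),2.5); np.save("w8.npy",im); go(.614,-.325,.088,np.radians(91.8))
p=get_state()["tcp_pos"]; print((proj(i,[p[0],p[1],.106])-[120,60])*2.5)
E
```

```text
clock: 23.83
tcp_pos: [0.5446, -0.123, 0.2645]
orientation: [-0.001, -0.012, 1.0, 0.0]
wrist_force: [0.3, 0.6, 0.4]
finger_gap: 0.0427
grip_force: 0.0
clock: 24.25
tcp_pos: [0.6173, -0.3043, 0.2637]
orientation: [-0.001, -0.012, 1.0, 0.001]
wrist_force: [1.2, 0.1, 0.6]
finger_gap: 0.0427
grip_force: 0.0
clock: 24.67
tcp_pos: [0.6239, -0.3197, 0.2607]
orientation: [-0.0, -0.013, 1.0, 0.0]
wrist_force: [1.0, 0.3, -0.4]
finger_gap: 0.0429
grip_force: 0.0
shift cm [ 1.01 -0.52 17.33] tcp [ 0.6239 -0.3196  0.2613] yaw 1.5964 j6 -0.613 tilt [-0.  0. -1.]
turn -0.006 (or +-pi)
[407.42605776 340.73088228]
```

View pics/w8.png

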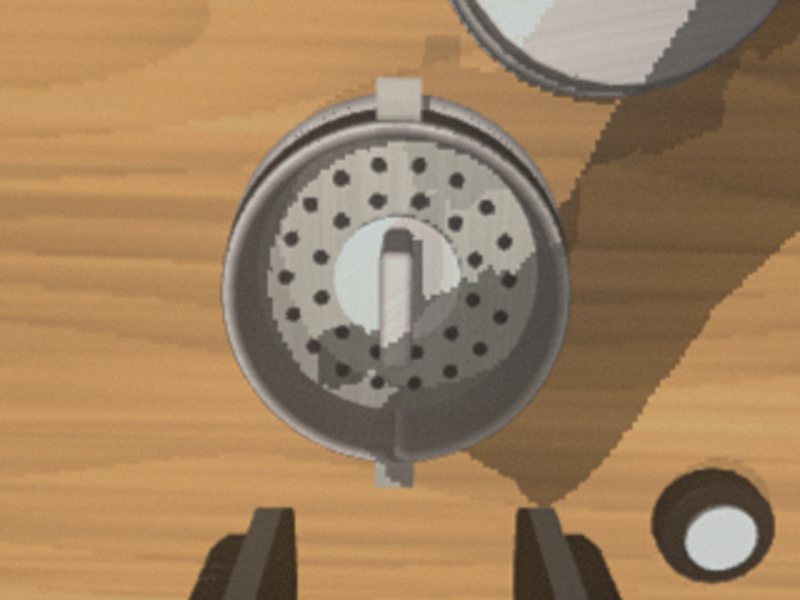

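```bash
python3 - <<'E'
from h import *
i=eyes.camera_info("wrist")
f=lambda u,v,z:px(i,120+u/2.5,60+v/2.5,z)
a,b=f(399,80,.085),f(394.5,486,.085);d=a-b;print("lugmid",(a+b)/2,np.degrees(np.arctan2(d[1],d[0])),np.hypot(*d[:2]))
a,b=f(396,251,.106),f(395.5,364,.106);d=a-b;print(np.degrees(np.arctan2(d[1],d[0])),np.hypot(*d[:2]))
p=f(395.5,308,.106);print(p);go(p[0],p[1],.088)
E
```

```text
lugmid [ 0.61395979 -0.32387135  0.085     ] -179.3544300043384 0.15903969801786472
-178.9991780151139 0.04180760605858562
[ 0.61210886 -0.32411061  0.106     ]
shift cm [ 1.19 -0.43 17.33] tcp [ 0.6239 -0.3196  0.2613] yaw 1.5964 j6 -0.613 tilt [-0.  0. -1.]
```

```bash
python3 -m inch '[1.05,-0.43,1,0.012,0,0,3,0,0,0,3.5,0,0,0,3.5,0,0,0,3,0]' 0
python3 -m inch '[0,0,2.2,0,0,0,1.1,0,0,0,0,0,0,0,0,0,0,0,0,0]' 
python3 -m inch '[0,0,0,0,0,0,0,0,0,0,0,0,0,0,0,0,0,0,0,0]' -1 100
python3 -m inch '[0,0,0,0,0,0,0,0,0,0,-1,0,0,0,-2,0,0,0,-2.5,0]' 
python3 -m inch '[0,0,-2.5,0,0,0,-2.5,0,0,0,-2.5,0,0,0,-2,0,0,0,0,0]' 
python3 -c "
from h import *
go(.605,.039,.25,np.radians(116))"
```

```text
clock: 25.13
tcp_pos: [0.6132, -0.3238, 0.1203]
orientation: [0.0, -0.007, 1.0, -0.0]
wrist_force: [0.3, -0.5, -0.2]
finger_gap: 0.0427
grip_force: 0.0
clock: 25.55
tcp_pos: [0.6148, -0.3258, 0.0907]
orientation: [0.002, -0.006, 1.0, -0.001]
wrist_force: [0.8, 0.4, 0.9]
finger_gap: 0.0426
grip_force: 0.0
clock: 25.97
tcp_pos: [0.6144, -0.3255, 0.0902]
orientation: [0.001, -0.006, 1.0, -0.001]
wrist_force: [-0.5, 1.8, 6.2]
finger_gap: 0.0101
grip_force: 98.7
clock: 26.38
tcp_pos: [0.6116, -0.3243, 0.1411]
orientation: [-0.003, -0.006, 1.0, 0.002]
wrist_force: [0.2, 0.6, -4.9]
finger_gap: 0.0099
grip_force: 97.7
clock: 26.8
tcp_pos: [0.6147, -0.3265, 0.2435]
orientation: [0.003, -0.006, 1.0, -0.002]
wrist_force: [0.3, 0.1, -2.4]
finger_gap: 0.0103
grip_force: 98.0
shift cm [ 0.53 36.56 -0.82] tcp [ 0.6147 -0.3265  0.2435] yaw 1.5828 j6 -0.615 tilt [ 0.006 -0.004 -1.   ]
turn -0.442 (or +-pi)
```

```bash
python3 -m inch '[0.1,1.8,-0.5,0,0.1,3.6,-0.5,0,0.1,3.6,0,0,0.1,3.6,0,0,0,3.6,0,0]' 
python3 -m inch '[0,3.6,0,0,0,3.6,0,0,0,3.6,0,0,0,3.6,0,0,0,3.6,0,0]' 
python3 -m inch '[0,2.2,0,0,0,0,0,-0.1,0,0,0,-0.1,0,0,0,-0.1,0,0,0,-0.1]'
python3 -m inch '[0,0,0,-0.045,0,0,0,0,0,0,0,0,0,0,0,0,0,0,0,0]'
python3 -c "
from h import *
go(.605,.039,.18,np.radians(116.3));print(get_state()['wrist_force'])"
```

```text
clock: 27.22
tcp_pos: [0.6059, -0.1614, 0.2459]
orientation: [-0.002, -0.006, 1.0, 0.001]
wrist_force: [0.3, -0.7, -3.9]
finger_gap: 0.0102
grip_force: 98.2
clock: 27.63
tcp_pos: [0.6037, 0.0186, 0.2461]
orientation: [-0.002, -0.006, 1.0, 0.0]
wrist_force: [0.5, -0.1, -4.2]
finger_gap: 0.0104
grip_force: 98.2
clock: 28.05
tcp_pos: [0.6036, 0.0394, 0.2459]
orientation: [-0.002, -0.208, 0.978, 0.0]
wrist_force: [0.1, -0.5, -3.5]
finger_gap: 0.0102
grip_force: 98.4
clock: 28.47
tcp_pos: [0.6047, 0.0386, 0.2475]
orientation: [-0.0, -0.226, 0.974, 0.0]
wrist_force: [0.2, 0.4, -3.8]
finger_gap: 0.0099
grip_force: 98.4
shift cm [-0.05  0.02  6.75] tcp [0.6047 0.0386 0.2475] yaw 2.0271 j6 -0.525 tilt [-0.001 -0.    -1.   ]
turn -0.003 (or +-pi)
[ 0.21535889  0.38729653 -3.78424666]
```

```bash
python3 -m inch '[0,0,1.5,0,0,0,2,0,0,0,2,0,0,0,1.5,0,0,0,1,0]' 
python3 -m inch '[0,0,0.3,0,0,0,0.3,0,0,0,0.3,0,0,0,0,0,0,0,0,0]' 
python3 -c "
from h import *
go(.605,.039,.14,np.radians(116.3));print(get_state()['wrist_force'])"
```

```text
clock: 28.88
tcp_pos: [0.604, 0.0386, 0.166]
orientation: [-0.001, -0.226, 0.974, 0.0]
wrist_force: [-1.3, 0.4, -4.2]
finger_gap: 0.0105
grip_force: 98.3
clock: 29.3
tcp_pos: [0.6055, 0.0385, 0.1599]
orientation: [0.001, -0.227, 0.974, -0.0]
wrist_force: [0.2, 1.0, -4.2]
finger_gap: 0.0105
grip_force: 98.2
shift cm [0.02 0.07 1.99] tcp [0.6055 0.0385 0.1599] yaw 2.0279 j6 -0.526 tilt [ 0.001 -0.    -1.   ]
turn -0.002 (or +-pi)
[ 0.19410658  0.95328119 -4.22134226]
```

```bash
python3 -m inch '[0,0,0.3,0,0,0,0.3,0,0,0,0.2,0,0,0,0,0,0,0,0,0]' 
python3 -c "
from h import *
go(.605,.039,.14,np.radians(116.3));s=get_state();print(s['wrist_force'],s['ft_torque'])"
```

```text
clock: 29.72
tcp_pos: [0.6055, 0.0389, 0.1511]
orientation: [0.001, -0.227, 0.974, 0.0]
wrist_force: [3.0, 1.9, -5.4]
finger_gap: 0.0099
grip_force: 98.2
shift cm [0.04 0.03 1.11] tcp [0.6055 0.0389 0.1511] yaw 2.0282 j6 -0.526 tilt [ 0.001  0.001 -1.   ]
turn -0.002 (or +-pi)
[ 2.99736402  1.85067588 -5.44692126] [ 0.65421139 -0.65975038 -0.02550489]
```

```bash
python3 -m inch '[0,0,0.3,0,0,0,0.3,0,0,0,0.3,0,0,0,0.1,0,0,0,0,0]' 
python3 -m inch '[0,0,0.1,0,0,0,0.1,0,0,0,0,0,0,0,0,0,0,0,0,0]' 
python3 -c "
from h import *
go(.605,.039,.14,np.radians(116.3));s=get_state();print(s['wrist_force'],s['ft_torque'])"
```

```text
clock: 30.13
tcp_pos: [0.6052, 0.0388, 0.1408]
orientation: [0.0, -0.227, 0.974, 0.0]
wrist_force: [3.1, 3.2, -5.1]
finger_gap: 0.0102
grip_force: 98.5
clock: 30.55
tcp_pos: [0.6055, 0.039, 0.1403]
orientation: [0.001, -0.227, 0.974, 0.0]
wrist_force: [1.3, 5.7, 3.2]
finger_gap: 0.01
grip_force: 99.7
shift cm [0.04 0.02 0.03] tcp [0.6055 0.039  0.1403] yaw 2.0285 j6 -0.526 tilt [ 0.002  0.001 -1.   ]
turn -0.001 (or +-pi)
[1.33487102 5.66445666 3.24976093] [ 1.03277848 -0.23350111 -0.0456028 ]
```

```bash
python3 -m inch '[0,0,0,0.1,0,0,0,0.1,0,0,0,0.1,0,0,0,0.1,0,0,0,0.1]' 
python3 -c "
from h import *
go(.605,.039,.14);s=get_state();print(s['wrist_force'],s['ft_torque'])"
python3 -m inch '[0,0,0,0.1,0,0,0,0.1,0,0,0,0.1,0,0,0,0.1,0,0,0,0.1]' 
python3 -m inch '[0,0,0,0.1,0,0,0,0.1,0,0,0,0.1,0,0,0,0.1,0,0,0,0.08]' 
python3 -m inch '[0,0,0,0.05,0,0,0,0.05,0,0,0,0.02,0,0,0,0,0,0,0,0]' 
python3 -c "
from h import *
go(.605,.039,.14,np.radians(23));s=get_state();print(s['wrist_force'],s['ft_torque'])"
```

```text
clock: 30.97
tcp_pos: [0.6055, 0.0385, 0.1402]
orientation: [0.001, 0.023, 1.0, -0.0]
wrist_force: [0.5, 2.9, 3.5]
finger_gap: 0.0102
grip_force: 99.5
shift cm [0.06 0.04 0.02] tcp [0.6055 0.0385 0.1402] yaw 1.5241 j6 -0.022 tilt [ 0.002 -0.001 -1.   ]
[0.50104813 2.92192869 3.47014319] [ 0.54733492 -0.23225623  0.39806586]
clock: 31.38
tcp_pos: [0.6052, 0.0381, 0.1402]
orientation: [0.001, 0.27, 0.963, -0.001]
wrist_force: [1.0, 1.5, 3.6]
finger_gap: 0.0102
grip_force: 99.6
clock: 31.8
tcp_pos: [0.605, 0.0377, 0.1402]
orientation: [0.001, 0.491, 0.871, -0.001]
wrist_force: [-0.7, 0.5, 3.7]
finger_gap: 0.0105
grip_force: 99.7
clock: 32.22
tcp_pos: [0.605, 0.0377, 0.1402]
orientation: [0.001, 0.541, 0.841, -0.001]
wrist_force: [0.0, 0.4, 5.1]
finger_gap: 0.01
grip_force: 99.9
shift cm [0.12 0.05 0.02] tcp [0.605  0.0377 0.1402] yaw 0.4282 j6 1.073 tilt [ 0.001 -0.002 -1.   ]
turn 0.027 (or +-pi)
[3.86746840e-03 3.81302669e-01 5.09736231e+00] [0.03361221 0.19159086 0.13115063]
```

```bash
python3 -m inch '[0,0,0,0.03,0,0,0,0.03,0,0,0,0.03,0,0,0,0,0,0,0,0]' 
python3 -c "
from h import *
go(.605,.039,.14,np.radians(23));s=get_state();print(s['wrist_force'],s['ft_torque'],s['joint_pos'])"
```

```text
clock: 32.63
tcp_pos: [0.6046, 0.0385, 0.1402]
orientation: [0.0, 0.577, 0.817, -0.0]
wrist_force: [-3.0, 2.5, 6.8]
finger_gap: 0.0101
grip_force: 102.0
shift cm [0.03 0.06 0.02] tcp [0.6046 0.0385 0.1402] yaw 0.3416 j6 1.161 tilt [ 0.    -0.001 -1.   ]
turn -0.06 (or +-pi)
[-3.01405485  2.45674036  6.78060256] [0.30516332 0.3282564  1.37238779] [-6.83048579e-02  4.18318260e-01 -5.46952226e-02  1.09763894e+00
 -1.13051489e-03  1.16093260e+00]
```

```bash
python3 -m inch '[0,0,0,0,0,0,0,0,0,0,0,0,0,0,-1,0,0,0,-2.5,0]' 0
python3 -m inch '[0,0,-3.5,0,0,0,-3.5,0,0,0,-3.5,0,0,0,-2,0,0,0,0,0]' 0
python3 -m inch '[0,0,0,0,0,0,0,0,0,0,0,0,0,0,0,0,0,0,0,0]' 
python3 - <<'E'
from h import *
i,im=snap("wrist","w9",(120,60,440,300),2.5); np.save("w9.npy",im); go(.605,.039,.3)
t,im=snap("top","t9",(200,130,420,310),2.5)
p=get_state()["tcp_pos"]; print((proj(i,[p[0],p[1],.156])-[120,60])*2.5)
E
```

```text
clock: 33.05
tcp_pos: [0.6025, 0.0383, 0.1711]
orientation: [-0.003, 0.578, 0.816, -0.002]
wrist_force: [-1.0, -0.3, -0.7]
finger_gap: 0.0427
grip_force: 0.0
clock: 33.47
tcp_pos: [0.607, 0.0381, 0.3057]
orientation: [0.004, 0.578, 0.816, 0.002]
wrist_force: [-0.1, -0.2, -0.1]
finger_gap: 0.0425
grip_force: 0.0
clock: 33.88
tcp_pos: [0.6044, 0.0386, 0.2978]
orientation: [-0.001, 0.578, 0.816, -0.001]
wrist_force: [0.3, 0.2, 0.3]
finger_gap: 0.0424
grip_force: 0.0
shift cm [ 0.03  0.06 -0.2 ] tcp [0.6046 0.0386 0.298 ] yaw 0.338 j6 1.164 tilt [-0.002 -0.    -1.   ]
[406.29674192 348.74163429]
```

View pics/w9.png

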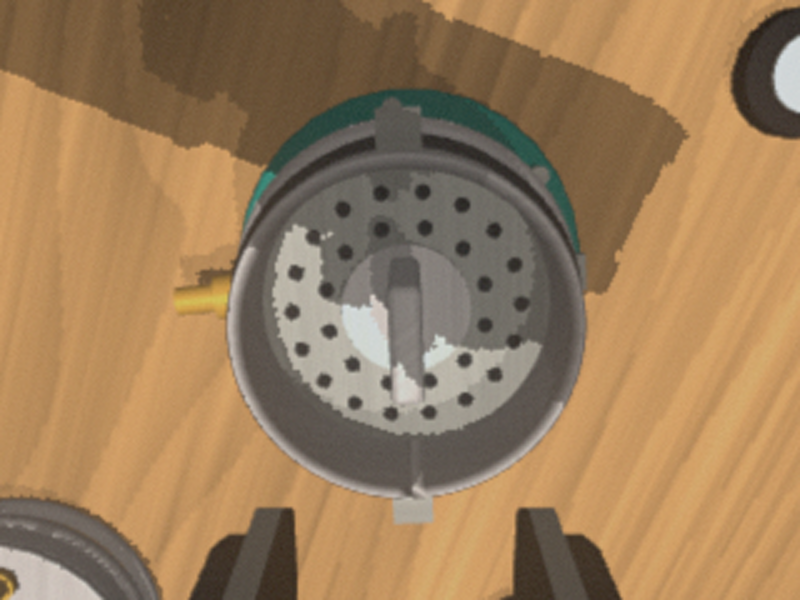

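```bash
python3 - <<'E'
from h import *
i=eyes.camera_info("wrist")
f=lambda u,v,z:px(i,120+u/2.5,60+v/2.5,z)
a,b=f(398,106,.135),f(413.5,523,.135);d=a-b;print("lugmid",(a+b)/2,np.degrees(np.arctan2(d[1],d[0])),np.hypot(*d[:2]))
a,b=f(405,288,.156),f(408.5,402,.156);d=a-b;print(np.degrees(np.arctan2(d[1],d[0])),np.hypot(*d[:2]))
print("blade",f(407,345,.156))
t=eyes.camera_info("top"); p=proj(t,[.463,-.239,.084]);print("cap in t9 px",(p-[200,130])*2.5,(proj(t,[.454,-.19,.064])-[200,130])*2.5)
E
```

```text
lugmid [0.60513277 0.03861945 0.135     ] 111.44299187504521 0.16058960019195562
111.08462820294473 0.04151737401187285
blade [0.6048994  0.03979532 0.156     ]
cap in t9 px [342.92828504 304.4181922 ] [299.90064609 312.11533278]
```

View pics/t9.png

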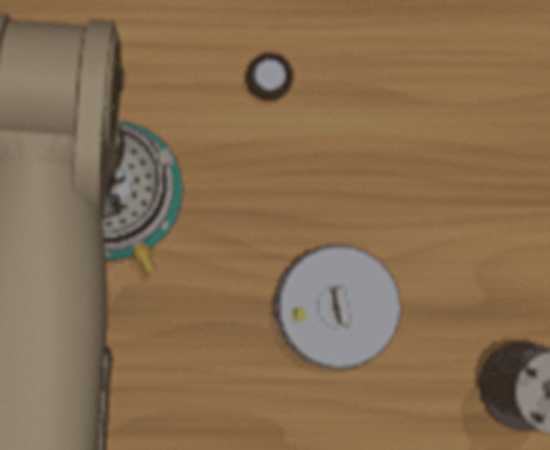

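The locked stage sits squarely, its lugs at (398,106) and (413,523), which puts its axis at about 111°. The top crop shows the cap still at about (338,307) with its vent at (299,314). My picture allowance is used up, so I'll locate the cap with image code.

```bash
python3 -m inch '[-1.5,-1.5,0,0,-2.7,-2.8,0,0,-2.7,-2.8,0,0,-2.7,-2.8,0,0,-2.7,-2.8,0,0]' 
python3 -m inch '[-2.7,-2.8,0,0,-2.7,-2.8,0,0,-2.7,-2.8,0,0,-1.1,-1.4,0,-0.1,0,0,0,-0.1]' 
python3 -m inch '[0,0,0,-0.12,0,0,0,-0.12,0,0,0,-0.12,0,0,0,-0.12,0,0,0,-0.12]'
python3 -m inch '[0,0,0,-0.12,0,0,0,-0.12,0,0,0,-0.12,0,0,0,-0.12,0,0,0,-0.12]'
python3 -m inch '[0,0,0,0,0,0,0,0,0,0,0,0,0,0,0,0,0,0,0,0]'
cat > cap.py <<'E'
from h import *
i,im=snap("wrist"); np.save("w10.npy",im)
g=cv2.GaussianBlur(cv2.cvtColor(im,cv2.COLOR_BGR2GRAY),(0,0),1)
G=np.hypot(cv2.Sobel(g.astype(float),-1,1,0),cv2.Sobel(g.astype(float),-1,0,1)).astype(np.float32)
th=np.linspace(0,2*np.pi,150)
def samp(P):
    p=np.array([proj(i,q) for q in P],np.float32); return cv2.remap(G,p[:,:1].copy(),p[:,1:].copy(),1,borderValue=0).mean()
def sc(x,y): return samp([[x+.076*np.cos(t),y+.076*np.sin(t),.046] for t in th])
b=max((sc(x,y),x,y) for x in np.arange(.43,.50,.002) for y in np.arange(-.275,-.2,.002))
b=max((sc(x,y),x,y) for x in b[1]+np.arange(-3,4)*.0007 for y in b[2]+np.arange(-3,4)*.0007); print("disc",b)
# blade top rectangle fit
def rect(x,y,a):
    c,s=np.cos(a),np.sin(a);P=[]
    for k in np.linspace(-1,1,25):
        for u,v in((.022*k,.006),(.022*k,-.006)): P.append([x+c*u-s*v,y+s*u+c*v,.084])
    for k in np.linspace(-1,1,7):
        for u in(-.022,.022): P.append([x+c*u-s*.006*k,y+s*u+c*.006*k,.084])
    return samp(P)
r=max((rect(x,y,np.radians(a)),x,y,a) for x in b[1]+np.arange(-5,6)*.001 for y in b[2]+np.arange(-5,6)*.001 for a in range(-90,90,2))
print("blade",r)
h=cv2.cvtColor(im,cv2.COLOR_BGR2HSV); m=((h[...,0]>15)&(h[...,0]<32)&(h[...,1]>130)&(h[...,2]>90)).astype(np.uint8)
# restrict to cap disc
D=np.zeros_like(m); cv2.fillPoly(D,[np.array([proj(i,[b[1]+.07*np.cos(t),b[2]+.07*np.sin(t),.05]) for t in th],np.int32)],1)
v,u=np.nonzero(m&D); print("gold n",len(u))
if len(u): p=px(i,u.mean(),v.mean(),.057); print("vent",p,"x axis ang",np.degrees(np.arctan2(p[1]-b[2],p[0]-b[1]))-90,np.hypot(p[0]-b[1],p[1]-b[2]))
go(r[1],r[2],.066,np.radians(r[3]+90)); print(get_state()["clock"])
E
python3 cap.py
```

```text
clock: 34.4
tcp_pos: [0.5249, -0.1206, 0.2989]
orientation: [-0.0, 0.578, 0.816, -0.0]
wrist_force: [0.6, -0.2, -0.7]
finger_gap: 0.0429
grip_force: 0.0
clock: 34.82
tcp_pos: [0.4621, -0.2422, 0.2989]
orientation: [-0.0, 0.494, 0.869, -0.001]
wrist_force: [0.7, 0.4, 0.4]
finger_gap: 0.0428
grip_force: 0.0
clock: 35.23
tcp_pos: [0.4638, -0.2389, 0.2989]
orientation: [-0.0, 0.212, 0.977, 0.0]
wrist_force: [-0.1, -0.4, -0.1]
finger_gap: 0.0425
grip_force: 0.0
clock: 35.65
tcp_pos: [0.4639, -0.2388, 0.299]
orientation: [-0.0, -0.086, 0.996, 0.0]
wrist_force: [0.6, -0.4, -0.6]
finger_gap: 0.0428
grip_force: 0.0
clock: 36.07
tcp_pos: [0.464, -0.2389, 0.2991]
orientation: [-0.0, -0.083, 0.997, -0.0]
wrist_force: [-0.1, -0.5, -0.1]
finger_gap: 0.0426
grip_force: 0.0
disc (np.float32(63.881927), np.float64(0.466), np.float64(-0.235))
blade (np.float32(97.464905), np.float64(0.461), np.float64(-0.24), 8)
gold n 114
vent [ 0.44979234 -0.18981788  0.057     ] x axis ang 19.733849618745353 0.04800116615914078
shift cm [ 0.32 -0.05 23.31] tcp [ 0.4641 -0.2389  0.2991] yaw 1.737 j6 -0.795 tilt [ 0. -0. -1.]
turn 0.027 (or +-pi)
36.1167
```

```bash
cat >> cap.py <<'E'
R=sorted(((float(rect(x,y,np.radians(a))),x.round(4),y.round(4),a) for x in np.arange(.455,.470,.0007) for y in np.arange(-.246,-.232,.0007) for a in np.arange(3,18,1.)),reverse=True)[:6]
print(*R,sep="\n")
for z in(.040,.046):
  def sc2(x,y): return samp([[x+.076*np.cos(t),y+.076*np.sin(t),z] for t in th])
  print(z,sorted(((float(sc2(x,y)),x.round(4),y.round(4)) for x in np.arange(.455,.472,.001) for y in np.arange(-.247,-.230,.001)),reverse=True)[:3])
E
python3 cap.py
```

```text
disc (np.float32(64.107346), np.float64(0.466), np.float64(-0.235))
blade (np.float32(97.89574), np.float64(0.461), np.float64(-0.24), 8)
gold n 108
vent [ 0.44968986 -0.1895764   0.057     ] x axis ang 19.751565494820213 0.04826307623640678
shift cm [ 0.32 -0.06 23.31] tcp [ 0.464  -0.2389  0.2991] yaw 1.7373 j6 -0.796 tilt [-0. -0. -1.]
turn 0.027 (or +-pi)
36.1667
(111.41009521484375, np.float64(0.4571), np.float64(-0.2404), np.float64(9.0))
(111.0389404296875, np.float64(0.4571), np.float64(-0.2404), np.float64(8.0))
(110.17742919921875, np.float64(0.4564), np.float64(-0.2404), np.float64(9.0))
(110.1657485961914, np.float64(0.4571), np.float64(-0.2404), np.float64(10.0))
(110.03414916992188, np.float64(0.4571), np.float64(-0.2404), np.float64(7.0))
(109.3547592163086, np.float64(0.4564), np.float64(-0.2404), np.float64(8.0))
0.04 [(70.96635437011719, np.float64(0.467), np.float64(-0.238)), (70.85743713378906, np.float64(0.467), np.float64(-0.239)), (69.94751739501953, np.float64(0.467), np.float64(-0.237))]
0.046 [(64.33222198486328, np.float64(0.467), np.float64(-0.24)), (64.10734558105469, np.float64(0.466), np.float64(-0.235)), (64.08014678955078, np.float64(0.467), np.float64(-0.239))]
```

```bash
python3 - <<'E'
from h import *
i=eyes.camera_info("wrist");im=np.load("w10.npy");g=cv2.cvtColor(im,cv2.COLOR_BGR2GRAY)
a=np.radians(9);c,s=np.cos(a),np.sin(a)
for v in(0,.003,-.003,.009,-.009):
  o=[]
  for u in np.arange(-.036,.037,.002):
    q=proj(i,[.4635+c*u-s*v,-.24+s*u+c*v,.084]);o.append(int(cv2.getRectSubPix(g,(1,1),tuple(map(float,q)))[0,0]))
  print(v,o)
# disc edge profile along +-x and +-y through (.465,-.24) at z .046
for ang in(0,180,90,270):
  o=[]
  for r in np.arange(.066,.088,.001):
    q=proj(i,[.465+r*np.cos(np.radians(ang)),-.2395+r*np.sin(np.radians(ang)),.046]);o.append(int(cv2.getRectSubPix(g,(1,1),tuple(map(float,q)))[0,0]))
  print(ang,o)
E
```

```text
0 [203, 179, 203, 182, 100, 99, 124, 186, 202, 200, 200, 200, 199, 198, 198, 198, 197, 195, 197, 195, 196, 192, 145, 124, 124, 126, 123, 117, 123, 127, 127, 125, 128, 129, 125, 128, 127]
0.003 [203, 163, 188, 161, 98, 99, 129, 188, 201, 200, 201, 201, 199, 201, 199, 200, 199, 197, 200, 198, 189, 135, 125, 125, 125, 126, 127, 116, 123, 126, 127, 127, 127, 127, 126, 129, 127]
-0.003 [205, 176, 204, 203, 139, 100, 112, 164, 175, 173, 170, 168, 168, 168, 166, 169, 169, 166, 164, 164, 163, 160, 154, 140, 109, 113, 112, 119, 127, 129, 130, 126, 127, 129, 127, 129, 128]
0.009 [192, 180, 173, 188, 187, 174, 179, 117, 137, 139, 138, 133, 109, 116, 129, 125, 151, 110, 106, 104, 105, 108, 124, 125, 123, 121, 121, 126, 124, 126, 126, 125, 127, 127, 126, 127, 127]
-0.009 [205, 205, 181, 202, 205, 206, 205, 205, 206, 206, 206, 205, 205, 205, 204, 205, 203, 204, 205, 204, 206, 198, 134, 128, 130, 130, 130, 128, 126, 127, 128, 128, 129, 131, 166, 138, 128]
0 [171, 164, 154, 156, 156, 154, 151, 149, 148, 148, 147, 145, 142, 140, 142, 146, 151, 156, 155, 155, 155, 153]
180 [205, 204, 202, 205, 204, 205, 206, 205, 201, 155, 116, 116, 132, 134, 132, 137, 139, 140, 144, 147, 159, 162]
90 [121, 121, 120, 120, 120, 119, 102, 96, 98, 101, 100, 100, 102, 101, 101, 100, 101, 100, 99, 99, 100, 98]
270 [201, 202, 200, 187, 159, 121, 153, 162, 161, 159, 159, 160, 160, 159, 160, 161, 160, 159, 158, 160, 160, 160]
```

```bash
python3 -m inch '[0.2,-0.07,2,0.01,0,0,3.5,0,0,0,3.8,0,0,0,3.8,0,0,0,3.5,0]' 0
python3 -m inch '[0,0,3,0,0,0,2,0,0,0,1.3,0,0,0,0,0,0,0,0,0]' 
python3 -c "
from h import *
go(.462,-.24,.068,np.radians(99))"
python3 -m inch '[0,0,0,0,0,0,0,0,0,0,0,0,0,0,0,0,0,0,0,0]' -1 100
python3 -c "
from h import *
go(.462,-.24,.068,np.radians(99))"
```

```text
clock: 36.58
tcp_pos: [0.4619, -0.2397, 0.1315]
orientation: [0.0, -0.078, 0.997, -0.0]
wrist_force: [-0.2, -0.0, -0.4]
finger_gap: 0.0428
grip_force: 0.0
clock: 37.0
tcp_pos: [0.4618, -0.2396, 0.0697]
orientation: [-0.001, -0.078, 0.997, 0.0]
wrist_force: [0.3, 0.1, -0.1]
finger_gap: 0.0426
grip_force: 0.0
shift cm [-0.02 -0.04  0.17] tcp [ 0.4618 -0.2396  0.0697] yaw 1.7276 j6 -0.79 tilt [-0.001  0.001 -1.   ]
turn -0.0 (or +-pi)
clock: 37.42
tcp_pos: [0.4632, -0.2403, 0.0719]
orientation: [0.001, -0.079, 0.997, -0.001]
wrist_force: [-1.2, 1.9, 6.4]
finger_gap: 0.0103
grip_force: 98.9
shift cm [0.11 0.05 0.39] tcp [ 0.4632 -0.2403  0.0719] yaw 1.7281 j6 -0.79 tilt [ 0.003 -0.001 -1.   ]
turn 0.0 (or +-pi)
```

```bash
python3 -m inch '[0,0,-1,0,0,0,-2.5,0,0,0,-3.5,0,0,0,-3.5,0,0,0,-3.5,0]' 
python3 -m inch '[0,0,-3.5,0,0,0,-3,0,0,0,-1,0,-1,1.4,0,0,-2,2.8,0,0]' 
python3 -m inch '[-2,2.8,0,0,-2,2.8,0,0,-2,2.8,0,0,-2,2.8,0,0,-2,2.8,0,0]' 
python3 -m inch '[-2,2.8,0,0,-2,2.8,0,0,-1.4,1.6,0,0,0,0,0,0.11,0,0,0,0.11]' 
python3 -m inch '[0,0,0,0.11,0,0,0,0.11,0,0,0,0.11,0,0,0,0.11,0,0,0,0.11]' 
python3 -m inch '[0,0,0,0.11,0,0,0,0.11,0,0,0,0.11,0,0,0,0.11,0,0,0,0.11]' 
python3 -m inch '[0,0,0,0.034,0,0,0,0,0,0,0,0,0,0,0,0,0,0,0,0]' 
python3 -c "
from h import *
go(.605,.039,.22,np.radians(21.4))"
```

```text
clock: 37.83
tcp_pos: [0.4615, -0.2396, 0.212]
orientation: [-0.0, -0.078, 0.997, 0.0]
wrist_force: [1.0, -1.0, -3.0]
finger_gap: 0.0096
grip_force: 97.8
clock: 38.25
tcp_pos: [0.4849, -0.1961, 0.2856]
orientation: [0.0, -0.076, 0.997, -0.001]
wrist_force: [0.7, -0.5, -3.6]
finger_gap: 0.0099
grip_force: 97.9
clock: 38.67
tcp_pos: [0.5619, -0.0382, 0.2839]
orientation: [-0.001, -0.078, 0.997, 0.0]
wrist_force: [0.5, -1.2, -2.9]
finger_gap: 0.0101
grip_force: 97.9
clock: 39.08
tcp_pos: [0.6041, 0.0415, 0.2831]
orientation: [-0.001, 0.032, 0.999, -0.0]
wrist_force: [0.1, 0.1, -3.1]
finger_gap: 0.0099
grip_force: 98.0
clock: 39.5
tcp_pos: [0.6035, 0.0397, 0.2836]
orientation: [-0.001, 0.304, 0.953, -0.0]
wrist_force: [0.1, 0.7, -3.6]
finger_gap: 0.0101
grip_force: 98.1
clock: 39.92
tcp_pos: [0.6035, 0.0397, 0.2836]
orientation: [-0.001, 0.552, 0.834, -0.001]
wrist_force: [-0.1, 0.3, -3.7]
finger_gap: 0.0098
grip_force: 98.1
clock: 40.33
tcp_pos: [0.604, 0.0398, 0.2847]
orientation: [-0.0, 0.563, 0.826, -0.0]
wrist_force: [-0.6, -0.7, -2.9]
finger_gap: 0.0098
grip_force: 98.0
shift cm [-0.11  0.07  6.47] tcp [0.604  0.0398 0.2847] yaw 0.3747 j6 1.129 tilt [-0.001 -0.    -1.   ]
turn 0.001 (or +-pi)
```

```bash
python3 -m inch '[-0.1,0.07,1,0,0,0,1.8,0,0,0,1.8,0,0,0,1.4,0,0,0,0.7,0]' 
python3 -m inch '[0,0,0.3,0,0,0,0.3,0,0,0,0.3,0,0,0,0,0,0,0,0,0]' 
python3 -c "
from h import *
go(.605,.039,.19,np.radians(21.4));s=get_state();print(s['wrist_force'],s['ft_torque'])"
```

```text
clock: 40.75
tcp_pos: [0.6039, 0.0391, 0.2151]
orientation: [-0.002, 0.563, 0.826, -0.001]
wrist_force: [-0.4, 0.1, -3.2]
finger_gap: 0.0098
grip_force: 97.9
clock: 41.17
tcp_pos: [0.6055, 0.0391, 0.2097]
orientation: [0.0, 0.563, 0.826, 0.0]
wrist_force: [0.5, -0.4, -2.8]
finger_gap: 0.01
grip_force: 97.9
shift cm [ 0.01 -0.05  1.97] tcp [0.6055 0.0391 0.2097] yaw 0.374 j6 1.129 tilt [ 0.001 -0.    -1.   ]
turn 0.001 (or +-pi)
[ 0.45712096 -0.37761442 -2.77615932] [ 0.00852473  0.00065698 -0.03421015]
```

```bash
python3 -m inch '[0,0,0.3,0,0,0,0.3,0,0,0,0.2,0,0,0,0,0,0,0,0,0]' 
python3 -c "
from h import *
go(.605,.039,.19,np.radians(21.4));s=get_state();print(s['wrist_force'],s['ft_torque'])"
```

```text
clock: 41.58
tcp_pos: [0.605, 0.0391, 0.2009]
orientation: [-0.0, 0.563, 0.826, -0.0]
wrist_force: [-0.1, 0.8, -2.5]
finger_gap: 0.0098
grip_force: 98.0
shift cm [-0.01 -0.    1.09] tcp [0.605  0.0391 0.2009] yaw 0.374 j6 1.129 tilt [-0. -0. -1.]
turn 0.0 (or +-pi)
[-0.12104861  0.75325494 -2.50932571] [-0.04527511  0.01820939  0.03182642]
```

```bash
python3 -m inch '[0,0,0.3,0,0,0,0.3,0,0,0,0.2,0,0,0,0.1,0,0,0,0,0]' 
python3 -m inch '[0,0,0.1,0,0,0,0.1,0,0,0,0,0,0,0,0,0,0,0,0,0]' 
python3 -c "
from h import *
go(.605,.039,.19,np.radians(21.4));s=get_state();print(s['wrist_force'],s['ft_torque'])"
```

```text
clock: 42.0
tcp_pos: [0.605, 0.0391, 0.1921]
orientation: [-0.0, 0.563, 0.826, -0.0]
wrist_force: [0.1, 0.0, -2.7]
finger_gap: 0.0099
grip_force: 98.0
clock: 42.42
tcp_pos: [0.6052, 0.0391, 0.1919]
orientation: [0.001, 0.563, 0.826, 0.0]
wrist_force: [-4.0, 0.2, 6.2]
finger_gap: 0.0101
grip_force: 99.4
shift cm [-0.01 -0.02  0.19] tcp [0.6052 0.0391 0.1919] yaw 0.3741 j6 1.129 tilt [ 0.002 -0.    -1.   ]
turn 0.001 (or +-pi)
[-3.95946711  0.17401864  6.19623058] [0.05871435 0.82256117 0.00132727]
```

```bash
python3 -m inch '[0,0,0,0.1,0,0,0,0.1,0,0,0,0.1,0,0,0,0.1,0,0,0,0.1]' 
python3 -m inch '[0,0,0,0.1,0,0,0,0.1,0,0,0,0.1,0,0,0,0.1,0,0,0,0.1]' 
python3 -m inch '[0,0,0,0.1,0,0,0,0.1,0,0,0,0.1,0,0,0,0.1,0,0,0,0.1]' 
python3 -m inch '[0,0,0,0.05,0,0,0,0.05,0,0,0,0.02,0,0,0,0,0,0,0,0]' 
python3 -c "
from h import *
go(.605,.039,.19,np.radians(21.4-93));s=get_state();print(s['wrist_force'],s['ft_torque'])"
```

```text
clock: 42.83
tcp_pos: [0.6058, 0.0383, 0.1919]
orientation: [0.002, 0.752, 0.66, 0.0]
wrist_force: [-1.4, -3.6, 5.7]
finger_gap: 0.01
grip_force: 99.6
clock: 43.25
tcp_pos: [0.6052, 0.0384, 0.1919]
orientation: [0.001, 0.891, 0.453, 0.0]
wrist_force: [-3.2, -1.6, 6.2]
finger_gap: 0.0099
grip_force: 99.6
clock: 43.67
tcp_pos: [0.6045, 0.0382, 0.1919]
orientation: [0.001, 0.976, 0.219, -0.0]
wrist_force: [-6.0, -2.5, 8.2]
finger_gap: 0.0104
grip_force: 100.1
clock: 44.08
tcp_pos: [0.6047, 0.0389, 0.1919]
orientation: [0.0, 0.987, 0.162, 0.0]
wrist_force: [-4.4, -0.6, 7.3]
finger_gap: 0.01
grip_force: 99.7
shift cm [0.03 0.   0.19] tcp [0.6047 0.0389 0.1919] yaw -1.2454 j6 2.748 tilt [ 0.001 -0.001 -1.   ]
turn 0.004 (or +-pi)
[-4.38142057 -0.58756711  7.27514094] [-0.18366664  1.09959918  0.28947403]
```

```bash
python3 -m inch '[0,0,0,0.03,0,0,0,0.02,0,0,0,0,0,0,0,0,0,0,0,0]' 
python3 -c "
from h import *
go(.605,.039,.19,np.radians(21.4-93));s=get_state();print(s['wrist_force'],s['ft_torque'])"
python3 -m inch '[0,0,0,0,0,0,0,0,0,0,0,0,0,0,-1,0,0,0,-2.5,0]' 0
python3 -m inch '[0,0,-3.5,0,0,0,-3.5,0,0,0,-2,0,0,0,0,0,0,0,0,0]' 0
python3 -m inch '[0,0,0,0,0,0,0,0,0,0,0,0,0,0,0,0,0,0,0,0]'
python3 - <<'E'
from h import *
i,im=snap("wrist");s=get_state();np.save("w11.npy",im)
g=cv2.GaussianBlur(cv2.cvtColor(im,cv2.COLOR_BGR2GRAY),(0,0),1).astype(float)
G=np.hypot(cv2.Sobel(g,-1,1,0),cv2.Sobel(g,-1,0,1)).astype(np.float32)
def samp(P):
    p=np.array([proj(i,q) for q in P],np.float32); return float(cv2.remap(G,p[:,:1].copy(),p[:,1:].copy(),1).mean())
def rect(x,y,a):
    c,n=np.cos(a),np.sin(a);return samp([[x+c*u-n*v,y+n*u+c*v,.204] for u in np.linspace(-.018,.018,25) for v in(.006,-.006)])
print(sorted(((rect(x,y,np.radians(a)),x.round(4),y.round(4),a) for x in np.arange(.600,.611,.001) for y in np.arange(.034,.045,.001) for a in np.arange(-5,50,1.)),reverse=True)[:4])
h=cv2.cvtColor(im,cv2.COLOR_BGR2HSV); m=((h[...,0]>15)&(h[...,0]<32)&(h[...,1]>130)&(h[...,2]>90)).astype(np.uint8)
D=np.zeros_like(m); cv2.fillPoly(D,[np.array([proj(i,[.605+.06*np.cos(t),.039+.06*np.sin(t),.17]) for t in np.linspace(0,6.28,60)],np.int32)],1)
v,u=np.nonzero(m&D);print(len(u))
if len(u):p=px(i,u.mean(),v.mean(),.178);print(p,"cap x ang",np.degrees(np.arctan2(p[1]-.039,p[0]-.605))-90)
print(s["clock"],s["tcp_pos"])
E
```

```text
clock: 44.5
tcp_pos: [0.6042, 0.0387, 0.1919]
orientation: [0.001, 0.99, 0.138, -0.0]
wrist_force: [-7.0, -1.9, 7.1]
finger_gap: 0.0098
grip_force: 101.4
shift cm [ 0.08 -0.01  0.19] tcp [0.6042 0.0387 0.1919] yaw -1.2939 j6 2.797 tilt [-0.    -0.002 -1.   ]
turn -0.044 (or +-pi)
[-6.98024607 -1.91057645  7.06337894] [-0.40477851  1.40070541  0.98917876]
clock: 44.92
tcp_pos: [0.6034, 0.0392, 0.2224]
orientation: [-0.001, 0.991, 0.137, -0.003]
wrist_force: [0.4, -0.6, -0.4]
finger_gap: 0.0426
grip_force: 0.0
clock: 45.33
tcp_pos: [0.6062, 0.0391, 0.3172]
orientation: [0.0, 0.991, 0.137, 0.002]
wrist_force: [-1.0, 0.3, -0.5]
finger_gap: 0.0433
grip_force: 0.0
clock: 45.75
tcp_pos: [0.6049, 0.0391, 0.3143]
orientation: [-0.0, 0.991, 0.137, -0.001]
wrist_force: [0.2, -0.3, -0.8]
finger_gap: 0.0429
grip_force: 0.0
[(126.3606948852539, np.float64(0.603), np.float64(0.037), np.float64(16.0)), (125.756103515625, np.float64(0.603), np.float64(0.037), np.float64(17.0)), (123.3329849243164, np.float64(0.603), np.float64(0.037), np.float64(18.0)), (122.92669677734375, np.float64(0.6), np.float64(0.036), np.float64(17.0))]
201
[ 0.62136754 -0.00931541  0.178     ] cap x ang -161.28544855980152
45.8 [0.60492221 0.03909314 0.31444881]
```

The blade and vent put the cap at about 18°, the full 93° turn from the stage's axis, and the stop torque was felt on both locks.

```bash
python3 -c "
from workcell import env
print(env.hand_in())"
```

```text
the job is handed in; nothing more can be done
None
```

I put the bush, the waisted piece and the sandwich in the chamber, locked the tall stage (the only one laid out) and then the vent cap fully home, and handed the job in at about 46 s of the 210 s.

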